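# Turn an LED board face up over a ledge

### The job

The LED board lies face down on the black mat. Without gripping or lifting it, push it with the fingertips against the ledge of the blue tray, tip it up on edge there and flip it over the ledge so that it lands face up on the tray, then push it home, flat and square against the aluminium back stop with the whole board on the tray. Leave the flux bottle, the copper coil and the capacitor where they stand.

Things in the scene. Friction and masses are not known exactly. Their poses are not given: they have to be found in the camera images.
- board: flat rectangular LED board on an aluminium plate, about 120 g, 110 mm (its x) by 90 mm (its y) by 6 mm thick; at the start it lies flat on the mat with bare aluminium up and the green face with yellow LEDs down. Origin: centre of the green face (at the start the underside, at mat height 0). z points out of the aluminium side: up at the start, straight down once flipped. At the start its +y side faces the tray's ledge, up to about 20 degrees out of square
- lead_edge (a point): middle of the board's +y edge (110 mm long), at half thickness: the edge nearest the ledge at the start
- trail_edge (a point): middle of the board's -y edge (110 mm long), at half thickness: the edge to push on; after the flip it is the one next to the back stop. With the board pressed lightly (about 5 N) against the ledge, this edge follows a fingertip rising in an arc about the ledge's foot (friction carries it); past upright the board falls onto the tray by itself, overhanging the ledge by about 10 mm
- tray: blue tray fixed to the bench, a solid slab 200 mm (its x) by 130 mm (its y), 12 mm high, open on three sides. Origin: centre of its underside, at mat height 0. Its -y side is the upright 12 mm ledge, marked by a yellow line; along its +y end stands an aluminium back stop. The board starts on the mat off the -y side, its leading edge 35 to 90 mm from the ledge, and is pushed in the tray's +y direction
- ledge (a point): middle of the top edge of the ledge, 12 mm above the mat; axes as the tray's
- stop (a point): middle of the foot of the back stop's face that looks to -y, on the tray's top (12 mm above the mat), 110 mm in tray +y from the ledge; the stop is 200 mm long, 16 mm thick and stands 14 mm above the tray's top
- flux: bystander: amber flux bottle, 36 mm across, 65 mm tall, loose; origin under its centre
- coil: bystander: copper ring coil, 38 mm across, 14 mm high, loose; origin under its centre
- cap: bystander: blue can capacitor, 35 mm across, 45 mm tall, loose; origin under its centre
Things that resemble listed ones, but are neither listed nor needed, are in the scene too. Of the things that look like the board, the smallest one is meant.

How it is judged:
By the outcome, as a careful person would: the job done as asked, in the order asked, and still so for the second after the job is handed in, with the robot touching nothing.
It also fails if it takes over 51 s, if anything falls off the work surface, if the arm or the gripper's body presses on something with over 40 N, if the wrist force passes 120 N, or if a joint passes its speed limit or range.

### The arm

A 6-joint arm with a two-finger parallel gripper is mounted at the origin on the work surface. World frame = base frame: x ahead of the robot, y to its left, z up, the work surface at z = 0. Lengths are in mm, angles in rad, forces in N, time in s.
With the tool pointing down it reaches from about 275 to 1000 mm from the base axis. Payload 8.4 kg.
Tool frame: the origin (TCP) lies on the centre line of the jaws, within the pads' length; the fingertips stand 22 mm ahead of it and the grasp point (between the pads) lies 3 mm ahead of it; z points along the fingers, x is the direction in which the jaws open and shut, and the axes are right-handed (so a half turn about z gives the same grasp; the last joint's range is limited). The gripper opens to 85 mm and grips with 20 to 120 N. Pads are 22 mm wide; open, the fingers measure 114 mm over their backs; the gripper's body (76 mm by 85 mm) begins 54 mm behind the grasp point. The pads swing forward as they close: fully open they stand 13 mm farther back than shut.
Start: joints at [1.215, 0.353, 1.633, -0, 1.155, -0.002], TCP at [216.539, 586.292, 227.581] pointing down, gripper open.
Joint ranges: [-2.63, 2.63], [-0.92, 2.1], [0.06, 2.66], [-1.3, 4.44], [0, 2.69], [-3.02, 3.02]. Speed limits (rad/s): [2.22, 2.22, 2.79, 3.14, 3.14, 3.14].

### API

Orientations are given as [roll, pitch, yaw] about the fixed x, y, z axes, in that order (R = Rz(yaw) Ry(pitch) Rx(roll)).
In Python, from rig import status, viewer, job gives the robot as it stands.
- The arm moves only by the tool send_rows, never from a script. Its argument "plan" is a list of rows, each a list of 3 entries, a list of its own where there are three numbers: the shift along the tool's x, y, z in m, then the turn, a rotation vector about the tool's x, y, z in rad, then the opening, from -1 (shut) to 1 (fully open). In form: [[[x, y, z], [rx, ry, rz], jaw], ...]. A call has exactly 5 rows; each row is the pose to reach, as a shift and turn from the pose measured when the call began, along the tool's axes at that moment; what a row does not reach only later rows make up. A row lasts 1/12 s, in which the tool goes at most 41.7 mm and 7.16 degrees, less where a joint would pass 70% of its speed; a pose out of reach is approached as far as the arm can. A call with a gripper value outside its range is refused whole. The fingers move at their own pace and stop on an object; "squeeze" is the grip in N (left out, the last holds). Time passes only in rows, so rows that repeat a pose let the fingers close, or fill a call up. It gives the time, the measured TCP pose, the force and the opening at its end, in the units of the state.
- status.sense(): the state, without advancing time (a new reading comes with each control period).
- viewer.grab_frame(name): name is "side" or "top"; returns the picture (480x640x3 uint8, red, green, blue); there is no depth.
- viewer.camera_params(name): a dict with "intrinsics" (3x3 intrinsics, pixels), "dist_coeffs" ([k1, k2, p1, p2, k3] as OpenCV has them; the pictures are not rectified), "xyz" and "orientation" of the camera in the world. Camera axes: x right, y down, z forward; pixel columns grow to the right and rows downward; lengths in mm; the calibration is good to about 2 mm. A picture is of the moment at which its call begins. camera_params takes no time and is no camera call.
- job.sign_off(): hands the job in, once; it reports no verdict.
Trained networks look in the newest picture that a camera, given by its name, has taken for a name from the list of things; names that differ only in an ending like _2 or _b are one class to them, and where a whole thing is asked for, a point or a joint stands for the part that bears it (a point fixed in the world has none). Each returns a list of dicts, best first, with "p" (0 to 1); they miss things now and then, are a little off and sometimes report something else, mostly with a low value. They report only what shows in the picture. A call takes as long as a camera call. They do not tell look-alikes from the thing itself.
- viewer.cut_out(label, camera): "mask" (480x640 bool, what is visible of it) and "extent" ([left, top, width, height] in pixels, round what is visible of it).
The state is a dict: "clock": time; "qpos": joint angles; "qvel": joint speeds; "joint_efforts": joint torques, N m; "eef_pos": TCP position; "tcp_rot": TCP orientation; "contact_force": force on the tool from outside, world axes, zero at the start; "wrist_torque": the same for the moment, N m; "opening": opening from 0.0 (shut) to 1.0 (fully open).
Only numpy, scipy, OpenCV 4.12 (cv2) and the standard library are available. Lean on these libraries where they do the work, as an engineer would, in place of code of your own. Each camera call takes 0.05 s, during which the arm holds its last target.

## Working session

There is one attempt and no reset: what is moved stays moved. The work goes in short steps, Python scripts to look and compute and a tool call to move; the robot and the scene stay as the last step left them, time stands still between calls to the robot, and variables do not carry over. Pictures are saved under pics/ and viewed, and the job is handed in when it is done.

Besides the shell and the picture viewer there is one more tool, called after ">>>" in YAML: its name, and indented under it one key for each argument. send_rows: Moves the arm, as the interface text tells. Its arguments: {"type":"object","properties":{"plan":{"type":"array"},"squeeze":{"type":"number"}},"required":["plan"]}

```bash
ls; mkdir -p pics; python3 - <<'E'
from rig import status, viewer, job
import cv2
print(status.sense())
for n in ("side","top"):
    im=viewer.grab_frame(n); cv2.imwrite(f"pics/{n}0.png",im[:,:,::-1]); print(n,viewer.camera_params(n))
E
```

```text
pics
{'clock': 0.0, 'qpos': array([ 1.21461752e+00,  3.53657796e-01,  1.63415065e+00, -3.38709796e-05,
        1.15520887e+00, -2.40066656e-03]), 'qvel': array([ 0.00051005, -0.00093194,  0.00151234,  0.00148673,  0.00082294,
       -0.00056056]), 'joint_efforts': array([ 8.75070582e-04, -6.05255055e+01, -3.42059577e+01,  1.97150016e-04,
        9.34003067e-03, -3.19505011e-05]), 'eef_pos': array([216.36562937, 585.82627357, 226.84859906]), 'tcp_rot': array([3.14156511e+00, 1.42473839e-03, 1.21703186e+00]), 'contact_force': array([-0.5335863 ,  0.20794098,  0.59920088]), 'wrist_torque': array([0.01774734, 0.00109441, 0.03919406]), 'opening': 1.0029721620174785}
side {'intrinsics': array([[466.95524912,   0.        , 320.77694303],
       [  0.        , 466.95524912, 237.9281261 ],
       [  0.        ,   0.        ,   1.        ]]), 'dist_coeffs': array([-0.08830199,  0.        ,  0.        ,  0.        ,  0.        ]), 'xyz': array([258.67710488, 370.04416931, 630.64945241]), 'orientation': array([-2.41143469, -0.01036889, -2.419622  ])}
top {'intrinsics': array([[476.40392746,   0.        , 318.23405878],
       [  0.        , 476.40392746, 241.98901905],
       [  0.        ,   0.        ,   1.        ]]), 'dist_coeffs': array([-0.05597051,  0.        ,  0.        ,  0.        ,  0.        ]), 'xyz': array([461.90693741,   4.69004684, 724.14574613]), 'orientation': array([-2.94859284, -0.00306134, -1.59628195])}
```

View pics/side0.png

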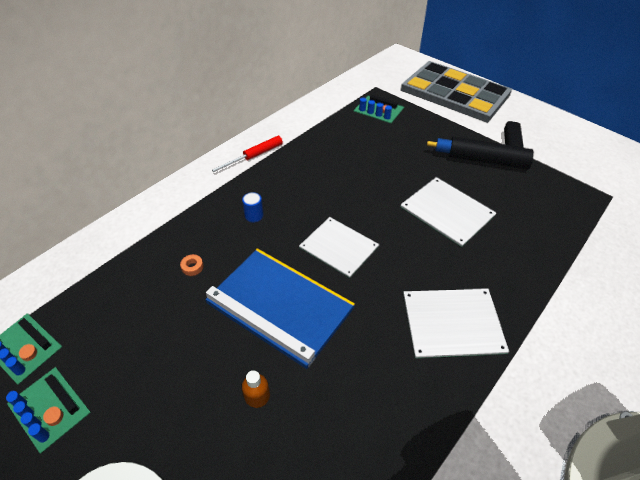

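View pics/top0.png

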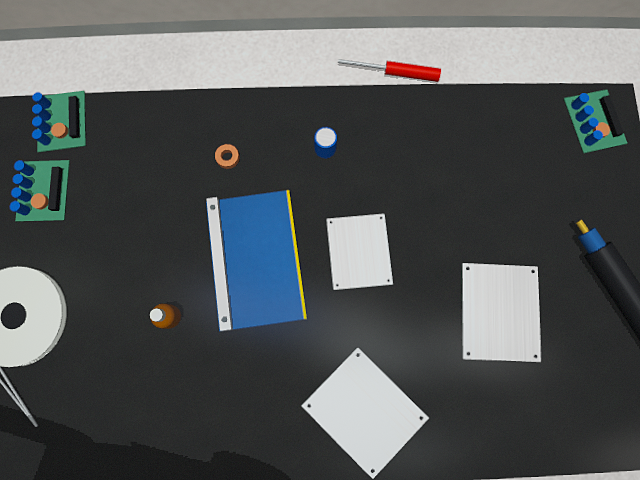

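The smallest white plate, next to the yellow ledge line, is the board. In the top view its corners are near (327,219), (384,214), (393,284) and (334,290). The ledge line runs (288,190) to (306,320), and the stop is on its left.

```bash
cat > h.py <<'E'
import numpy as np, cv2
from scipy.spatial.transform import Rotation as R
from rig import status, viewer, job
def cam(n):
    p=viewer.camera_params(n); Rc=R.from_euler('xyz',p["orientation"]).as_matrix()
    return p["intrinsics"],p["dist_coeffs"],np.array(p["xyz"]),Rc
def p2w(n,px,z):
    K,d,t,Rc=cam(n)
    u=cv2.undistortPoints(np.array(px,float).reshape(-1,1,2),K,d).reshape(-1,2)
    r=np.c_[u,np.ones(len(u))]@Rc.T
    return t+r*((z-t[2])/r[:,2])[:,None]
def w2p(n,P):
    K,d,t,Rc=cam(n)
    return cv2.projectPoints(((np.atleast_2d(P)-t)@Rc).reshape(-1,1,3),np.zeros(3),np.zeros(3),K,d)[0].reshape(-1,2)
def quad(mask):
    c=max(cv2.findContours(mask.astype(np.uint8),0,2)[0],key=cv2.contourArea)
    return cv2.boxPoints(cv2.minAreaRect(c)), cv2.approxPolyDP(c,8,True).reshape(-1,2)
def grab(n,f=None):
    im=viewer.grab_frame(n)
    if f: cv2.imwrite(f"pics/{f}.png",im[:,:,::-1])
    return im
E
python3 - <<'E'
from h import *
np.set_printoptions(precision=1,suppress=True)
for n in ("top","side"):
    grab(n)
    for lab in ("board","tray","flux","coil","cap"):
        for r in viewer.cut_out(lab,n):
            if r["p"]<.3: continue
            print(n,lab,round(r["p"],2),r["extent"],end=' ')
            if lab=="board": q=quad(r["mask"])[1]; print(q.tolist(), p2w(n,q,6)[:,:2].tolist())
            elif lab=="tray":q=quad(r["mask"])[1]; print(q.tolist(), p2w(n,q,12)[:,:2].tolist())
            else:
                ys,xs=np.nonzero(r["mask"]); print(p2w(n,[[xs.mean(),ys.mean()]],{"flux":32,"coil":7,"cap":22}[lab]))
# colour-based
im=grab("top"); hsv=cv2.cvtColor(im,cv2.COLOR_RGB2HSV)
w=((hsv[...,2]>150)&(hsv[...,1]<60)).astype(np.uint8)
for c in cv2.findContours(w,0,2)[0]:
    if 2000<cv2.contourArea(c)<12000:
        b=cv2.approxPolyDP(c,6,True).reshape(-1,2); W=p2w("top",b,6)[:,:2]
        print(cv2.contourArea(c),b.tolist(),W.tolist(),np.linalg.norm(W-np.roll(W,1,0),axis=1))
y=((hsv[...,0]>20)&(hsv[...,0]<35)&(hsv[...,1]>150)&(hsv[...,2]>100)).astype(np.uint8)
for c in cv2.findContours(y,0,2)[0]:
    if cv2.contourArea(c)>100: b=cv2.boxPoints(cv2.minAreaRect(c)); print("yel",b.tolist(),p2w("top",b,12)[:,:2].tolist())
E
```

```text
top board 0.84 [330.4, 216.1, 61.0, 73.4] [[384, 215], [327, 219], [335, 288], [391, 282]] [[642.3785807546483, -104.46155669114994], [638.1330442657347, -15.6009634285764], [530.8260135712081, -24.566426985867164], [537.6936714184662, -109.6744103975847]]
top board 0.75 [302.9, 346.8, 125.2, 128.0] [[358, 348], [303, 405], [373, 477], [426, 417]] [[441.22504671420785, -55.728220911175015], [362.1700374238197, 27.109238400916485], [260.17348800619584, -70.18910338309622], [340.0722444573179, -150.5436818459211]]
top board 0.58 [462.0, 263.0, 77.8, 99.2] [[463, 263], [462, 356], [539, 361], [536, 267]] [[563.8394948682669, -222.01608562156056], [424.91523057030696, -209.4967799883414], [413.44069676453216, -325.15996265145105], [554.5442211102383, -335.569927796502]]
top tray 0.7 [206.6, 190.8, 98.8, 138.6] [[288, 191], [206, 201], [220, 330], [306, 318]] [[683.0058161980746, 43.95484861099164], [670.1870567996306, 171.62567453346972], [472.33422377075294, 147.21520930154418], [486.91956890771604, 19.972393233266587]]
top flux 0.8 [151.8, 302.6, 26.7, 28.0] [[494.1 223.4  32. ]]
top c
[... 2349 characters left out ...]
.77415455248564], [413.3811078755253, -326.6876272863656], [554.5001504480521, -337.150860889099]] [115.5 142.3 116.2 141.5]
4098.5 [[383, 214], [327, 219], [334, 289], [392, 283]] [[644.0183315376231, -102.98636724108533], [638.1330442657347, -15.6009634285764], [529.3557035767101, -23.010524044857338], [536.1360312622558, -111.11136950983696]] [108.2  87.6 109.   88.4]
yel [[286.33062744140625, 190.09127807617188], [289.052734375, 189.7200927734375], [306.5172119140625, 317.7931213378906], [303.79510498046875, 318.164306640625]] [[684.5464857105048, 46.5360509487662], [685.0417161802759, 42.289110977707466], [487.2036536910617, 19.201218479514207], [486.75995837383454, 23.237427055426593]]
```

```bash
cat >> h.py <<'E'
# tray frame: ledge top-middle L, yaw T (refine)
L=np.array([586.,31.,0]); T=0.1158
Rt=R.from_euler('z',T)
def t2w(p): return L+Rt.apply(np.asarray(p,float))
def w2t(p): return Rt.inv().apply(np.asarray(p,float)-L)
def tgt(a=0.,yaw=T): # tool down; tilt a: tips toward tray +y
    return R.from_euler('z',yaw)*R.from_euler('x',a)*R.from_euler('x',np.pi)
def go(pts,quiet=False):
    """pts: list of (tray-frame TCP pos, tilt)"""
    s=status.sense(); Rn=R.from_euler('xyz',s["tcp_rot"]); p=np.array(s["eef_pos"])
    for q,a in pts:
        d=Rn.inv().apply(t2w(q)-p)/1000; rv=(Rn.inv()*tgt(a)).as_rotvec()
        print("[[%.4f,%.4f,%.4f],[%.3f,%.3f,%.3f]"%(*d,*rv))
def st():
    s=status.sense(); Rn=R.from_euler('xyz',s["tcp_rot"])
    dr=(Rt.inv()*Rn*R.from_euler('x',-np.pi)).as_rotvec()
    print("t %.2f"%s["clock"],"tcp tray",np.round(w2t(s["eef_pos"]),1),"rot",np.round(dr,3),"F tray",np.round(Rt.inv().apply(s["contact_force"]),1),"open",round(float(s["opening"]),2))
E
python3 -c "
from h import *
st()
c=w2t([587,-63,0]);print(c)
go([((c[0],c[1]-71,150),0)])"
```

```text
t 0.75 tcp tray [-302.8  594.3  227.6] rot [ 0.    -0.     1.101] F tray [-0.  -0.2 -0.8] open 1.0
[ -9.86758587 -93.48599226   0.        ]
[[-0.5440,0.6046,0.0776],[-0.000,-0.000,1.101]
```

>>> send_rows:
  plan:
    - [[-0.0272,0.0302,0],[0,0,0.1],0]
    - [[-0.0544,0.0605,0],[0,0,0.2],0]
    - [[-0.0816,0.0907,0],[0,0,0.3],0]
    - [[-0.109,0.121,0],[0,0,0.4],0]
    - [[-0.136,0.151,0],[0,0,0.5],0]

```text
clock: 1.17
eef_pos: [311.5, 404.7, 227.6]
tcp_rot: [3.142, -0.0, 0.713]
contact_force: [0.4, -0.2, 0.2]
opening: 0.498
```

```bash
python3 -c "
from h import *
st()
c=w2t([587,-63,0])
go([((c[0],c[1]-71,150),0)])"
```

```text
t 1.17 tcp tray [-229.5  403.   227.6] rot [ 0.    -0.     0.597] F tray [ 0.4 -0.2  0.2] open 0.5
[[-0.1373,0.5928,0.0776],[-0.000,-0.000,0.597]
```

>>> send_rows:
  plan:
    - [[-0.0095,0.039,0],[0,0,0.12],0]
    - [[-0.019,0.078,0],[0,0,0.24],0]
    - [[-0.0285,0.117,0],[0,0,0.36],0]
    - [[-0.038,0.156,0],[0,0,0.48],0]
    - [[-0.0475,0.195,0.01],[0,0,0.597],0]

```text
clock: 1.58
eef_pos: [404.6, 224.9, 219.3]
tcp_rot: [-3.14, -0.004, 0.11]
contact_force: [1.9, 1.5, 0.5]
opening: 0.499
```

```bash
python3 -c "
from h import *
st()
c=w2t([587,-63,0])
go([((c[0],c[1]-71,150),0)])"
```

```text
t 1.58 tcp tray [-157.8  213.6  219.3] rot [ 0.002 -0.004 -0.006] F tray [2.  1.3 0.5] open 0.5
[[0.1499,0.3773,0.0693],[-0.002,-0.004,-0.006]
```

>>> send_rows:
  plan:
    - [[0.015,0.038,0],[0,0,0],0]
    - [[0.03,0.0755,0],[0,0,0],0]
    - [[0.045,0.113,0],[0,0,0],0]
    - [[0.06,0.151,0.01],[0,0,0],0]
    - [[0.075,0.189,0.02],[0,0,0],0]

```text
clock: 2.0
eef_pos: [500.8, 44.0, 200.0]
tcp_rot: [-3.14, -0.006, 0.11]
contact_force: [0.4, 0.7, 0.5]
opening: 0.499
```

```bash
python3 -c "
from h import *
st()
c=w2t([587,-63,0])
go([((c[0],c[1]-71,150),0)])"
```

```text
t 2.00 tcp tray [-83.1  22.8 200. ] rot [ 0.002 -0.006 -0.006] F tray [0.5 0.6 0.5] open 0.5
[[0.0741,0.1869,0.0502],[-0.002,-0.006,-0.006]
```

>>> send_rows:
  plan:
    - [[0.015,0.038,0.01],[0,-0.002,-0.002],0]
    - [[0.03,0.0755,0.02],[0,-0.006,-0.006],0]
    - [[0.045,0.113,0.03],[-0.002,-0.006,-0.006],0]
    - [[0.06,0.151,0.04],[-0.002,-0.006,-0.006],0]
    - [[0.074,0.187,0.06],[-0.002,-0.006,-0.006],0]

```text
clock: 2.42
eef_pos: [595.3, -132.6, 143.2]
tcp_rot: [3.14, -0.003, 0.115]
contact_force: [0.7, 0.3, 0.1]
opening: 0.497
```

```bash
python3 -c "
from h import *
st()
c=w2t([587,-63,0])
go([((c[0],c[1]-71,50),0)])
grab('side','s1');grab('top','t1')"
```

```text
t 2.42 tcp tray [  -9.6 -163.6  143.2] rot [-0.002 -0.003 -0.   ] F tray [0.7 0.2 0.1] open 0.5
[[-0.0005,0.0007,0.0932],[0.002,-0.003,-0.000]
```

View pics/s1.png

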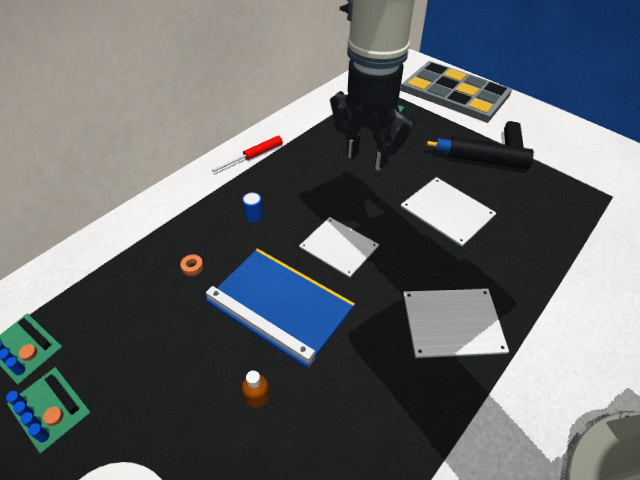

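View pics/t1.png

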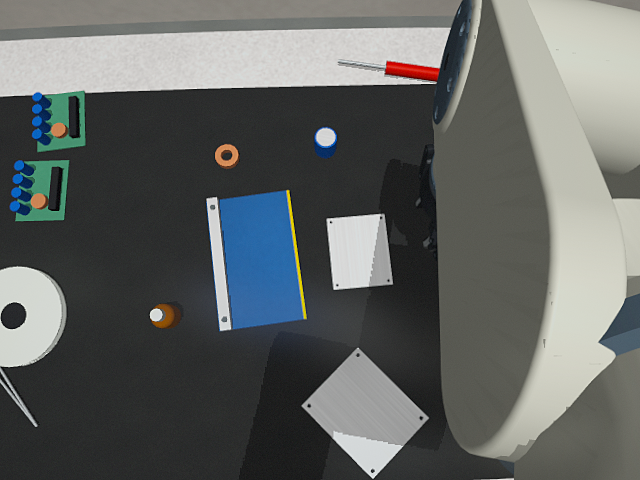

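Both fingers hang behind the board's trailing edge, with tips near (352,155) and (381,165) in the side view. Next: descend.

>>> send_rows:
  plan:
    - [[0,0,0.035],[0,0,0],0]
    - [[0,0,0.07],[0,0,0],0]
    - [[0,0,0.095],[0.002,-0.003,0],0]
    - [[0,0,0.11],[0.002,-0.003,0],0]
    - [[0,0,0.116],[0.002,-0.003,0],0]

```text
clock: 2.93
eef_pos: [592.2, -133.6, 21.0]
tcp_rot: [-3.139, 0.008, 0.112]
contact_force: [-0.5, 0.3, -0.5]
opening: 0.501
```

>>> send_rows:
  plan:
    - [[0,0,0.001],[0,0,0],0]
    - [[0,0,0.002],[0,0,0],0]
    - [[0,0,0.003],[0,0,0],0]
    - [[0,0,0.004],[0,0,0],0]
    - [[0,0,0.005],[0,0,0],0]

```text
clock: 3.35
eef_pos: [592.9, -133.7, 17.1]
tcp_rot: [-3.14, 0.007, 0.113]
contact_force: [-0.5, -0.2, 0.4]
opening: 0.503
```

>>> send_rows:
  plan:
    - [[0,0,0.0005],[0,-0.003,0],0]
    - [[0,0,0.001],[0,-0.007,0],0]
    - [[0,0,0.0015],[0,-0.007,0],0]
    - [[0,0,0.002],[0,-0.007,0],0]
    - [[0,0,0.002],[0,-0.007,0],0]

```text
clock: 3.77
eef_pos: [592.9, -133.7, 15.1]
tcp_rot: [-3.14, 0.014, 0.113]
contact_force: [-0.3, 0.3, 0.4]
opening: 0.499
```

```bash
python3 -c "
from h import *
st()
im=grab('side','s2')
cv2.imwrite('pics/s2c.png',cv2.resize(im[120:300,260:440,::-1],(720,600),interpolation=2))"
```

```text
t 3.77 tcp tray [ -12.2 -164.4   15.1] rot [ 0.002  0.014 -0.003] F tray [-0.3  0.3  0.4] open 0.5
```

View pics/s2c.png

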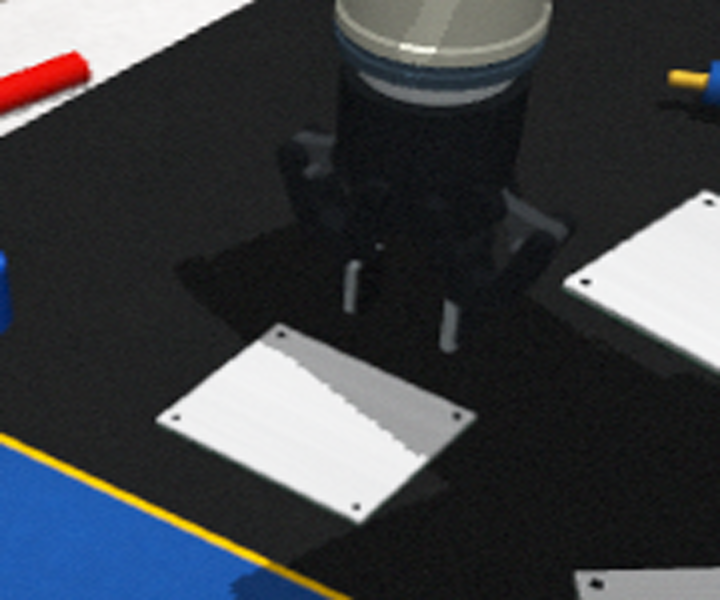

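>>> send_rows:
  plan:
    - [[0,0,0.0003],[0,0.005,0],0]
    - [[0,0,0.0006],[0,0.01,0],0]
    - [[0,0,0.001],[0,0.014,0],0]
    - [[0,0,0.0013],[0,0.014,0],0]
    - [[0,0,0.0015],[0,0.014,0],0]

```text
clock: 4.23
eef_pos: [592.7, -133.7, 13.5]
tcp_rot: [-3.14, -0.0, 0.112]
contact_force: [-0.1, -0.7, 0.2]
opening: 0.497
```

>>> send_rows:
  plan:
    - [[0,0,0.0005],[0,0,0],0]
    - [[0,0,0.001],[0,0,0],0]
    - [[0,0,0.0015],[0,0,0],0]
    - [[0,0,0.002],[0,0,0],0]
    - [[0,0,0.002],[0,0,0],0]

```text
clock: 4.65
eef_pos: [592.6, -133.7, 11.4]
tcp_rot: [-3.14, 0.0, 0.112]
contact_force: [0.3, 0.1, -0.3]
opening: 0.5
```

>>> send_rows:
  plan:
    - [[0,0,0.0005],[0,0,0],0]
    - [[0,0,0.001],[0,0,0],0]
    - [[0,0,0.0015],[0,0,0],0]
    - [[0,0,0.002],[0,0,0],0]
    - [[0,0,0.002],[0,0,0],0]

```text
clock: 5.07
eef_pos: [592.5, -133.7, 9.3]
tcp_rot: [-3.14, 0.0, 0.112]
contact_force: [-0.2, 0.3, -0.3]
opening: 0.497
```

```bash
python3 -c "
from h import *
st()
im=grab('side','s3')
cv2.imwrite('pics/s3c.png',cv2.resize(im[160:260,310:410,::-1],(600,600),interpolation=2))
t=np.array([-12,-164.4,0])
for z in (0,5,10): print(z,np.round(w2p('side',[t2w([-12+s*28,-164.4+11,z]) for s in(-1,1)]),1).tolist())"
```

```text
t 5.07 tcp tray [ -12.5 -164.3    9.3] rot [ 0.002  0.    -0.003] F tray [-0.2  0.3 -0.3] open 0.5
0 [[371.1, 234.4], [345.4, 221.6]]
5 [[371.4, 232.6], [345.5, 219.8]]
10 [[371.6, 230.7], [345.7, 217.9]]
```

View pics/s3c.png

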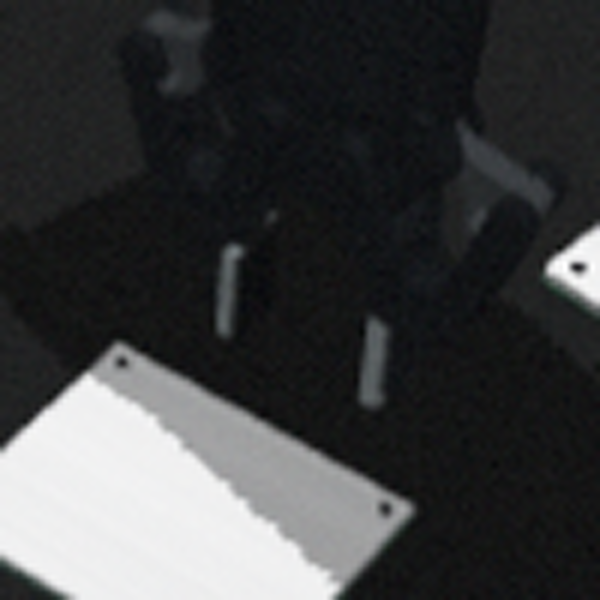

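>>> send_rows:
  plan:
    - [[0,0,0.0005],[0,0,0],0]
    - [[0,0,0.001],[0,0,0],0]
    - [[0,0,0.0015],[0,0,0],0]
    - [[0,0,0.002],[0,0,0],0]
    - [[0,0,0.002],[0,0,0],0]

```text
clock: 5.53
eef_pos: [592.5, -133.7, 7.2]
tcp_rot: [-3.139, 0.0, 0.112]
contact_force: [-0.1, -0.7, -0.4]
opening: 0.498
```

>>> send_rows:
  plan:
    - [[0,0,0.0005],[0,0,0],0]
    - [[0,0,0.001],[0,0,0],0]
    - [[0,0,0.0015],[0,0,0],0]
    - [[0,0,0.002],[0,0,0],0]
    - [[0,0,0.002],[0,0,0],0]

```text
clock: 5.95
eef_pos: [592.4, -133.6, 5.1]
tcp_rot: [-3.139, 0.0, 0.113]
contact_force: [-0.6, -0.2, 0.1]
opening: 0.496
```

```bash
python3 -c "
from h import *
st()
im=grab('side','s4')
cv2.imwrite('pics/s4c.png',cv2.resize(im[160:260,310:410,::-1],(600,600),interpolation=2))"
```

```text
t 5.95 tcp tray [ -12.6 -164.3    5.1] rot [ 0.002  0.    -0.003] F tray [-0.6 -0.2  0.1] open 0.5
```

View pics/s4c.png

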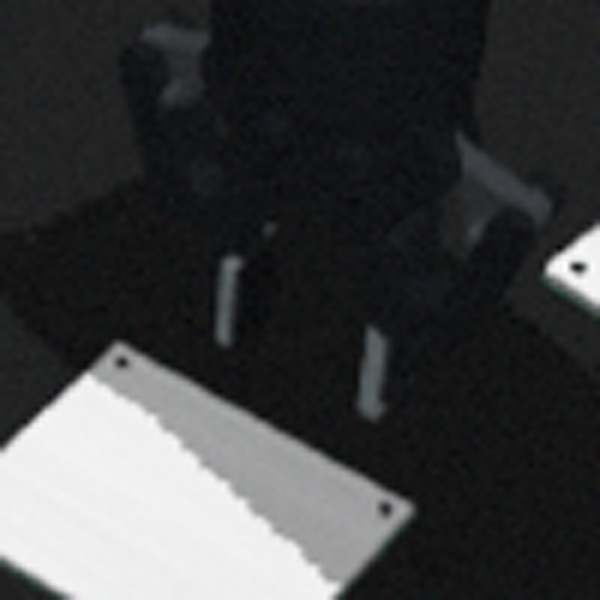

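>>> send_rows:
  plan:
    - [[0,0,0.0005],[0,0,0],0]
    - [[0,0,0.001],[0,0,0],0]
    - [[0,0,0.0015],[0,0,0],0]
    - [[0,0,0.002],[0,0,0],0]
    - [[0,0,0.002],[0,0,0],0]

```text
clock: 6.42
eef_pos: [592.4, -133.6, 3.0]
tcp_rot: [-3.139, 0.001, 0.112]
contact_force: [0.6, 0.9, -0.3]
opening: 0.499
```

>>> send_rows:
  plan:
    - [[0,0,0.0005],[0,0,0],0]
    - [[0,0,0.001],[0,0,0],0]
    - [[0,0,0.0015],[0,0,0],0]
    - [[0,0,0.002],[0,0,0],0]
    - [[0,0,0.0025],[0,0,0],0]

```text
clock: 6.83
eef_pos: [592.4, -133.6, 0.4]
tcp_rot: [-3.139, 0.001, 0.112]
contact_force: [0.6, -0.1, -0.7]
opening: 0.495
```

```bash
python3 -c "
from h import *
st()
im=grab('side','s5')
cv2.imwrite('pics/s5c.png',cv2.resize(im[160:260,310:410,::-1],(600,600),interpolation=2))"
```

```text
t 6.83 tcp tray [ -12.7 -164.2    0.4] rot [ 0.002  0.001 -0.003] F tray [ 0.6 -0.2 -0.7] open 0.5
```

View pics/s5c.png

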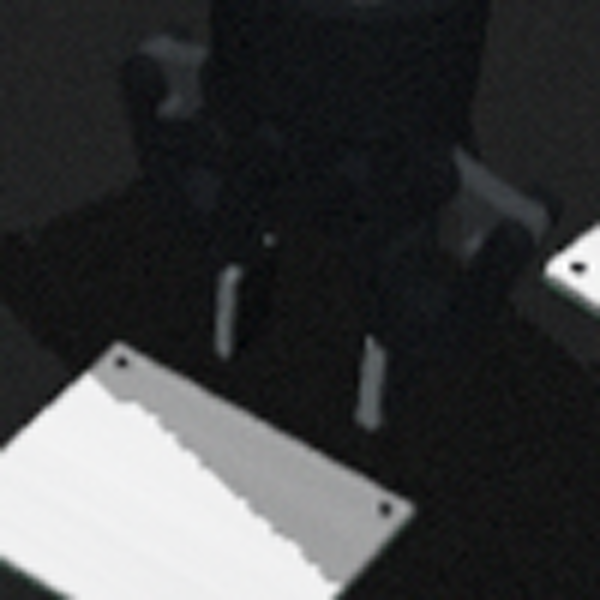

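>>> send_rows:
  plan:
    - [[0,0,0.0005],[0,0,0],0]
    - [[0,0,0.001],[0,0,0],0]
    - [[0,0,0.0015],[0,0,0],0]
    - [[0,0,0.002],[0,0,0],0]
    - [[0,0,0.0025],[0,0,0],0]

```text
clock: 7.3
eef_pos: [592.3, -133.6, -2.2]
tcp_rot: [-3.139, 0.001, 0.112]
contact_force: [-0.9, -0.5, 0.9]
opening: 0.498
```

>>> send_rows:
  plan:
    - [[0,0,0.0005],[0,0,0],0]
    - [[0,0,0.001],[0,0,0],0]
    - [[0,0,0.0015],[0,0,0],0]
    - [[0,0,0.002],[0,0,0],0]
    - [[0,0,0.002],[0,0,0],0]

```text
clock: 7.72
eef_pos: [592.2, -133.6, -4.3]
tcp_rot: [-3.139, 0.001, 0.112]
contact_force: [0.0, 0.5, 0.1]
opening: 0.501
```

```bash
python3 -c "
from h import *
st()
im=grab('side','s6')
g=np.clip(im[160:260,310:410,::-1].astype(float)*2.5,0,255).astype(np.uint8)
cv2.imwrite('pics/s6c.png',cv2.resize(g,(600,600),interpolation=2)); s=status.sense(); print(s['qpos'],s['joint_efforts'])"
```

```text
t 7.72 tcp tray [ -12.8 -164.2   -4.3] rot [ 0.002  0.001 -0.003] F tray [0.1 0.5 0.1] open 0.5
[-0.22541836  0.6216571   1.81245993  0.00292889  0.70894094 -0.34008428] [-5.10654136e-04 -6.62999368e+01 -2.20901334e+01  7.25340869e-03
 -6.17848036e-04 -7.44517024e-06]
```

View pics/s6c.png

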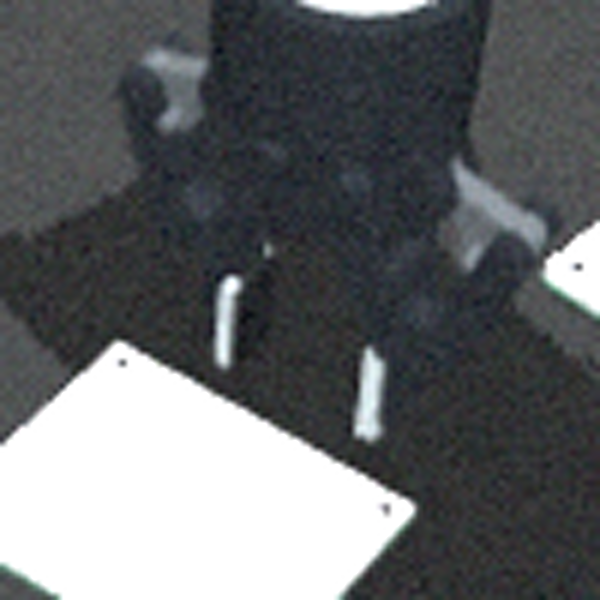

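>>> send_rows:
  plan:
    - [[0,0,0.0005],[0,0,0],0]
    - [[0,0,0.001],[0,0,0],0]
    - [[0,0,0.0015],[0,0,0],0]
    - [[0,0,0.002],[0,0,0],0]
    - [[0,0,0.002],[0,0,0],0]

```text
clock: 8.18
eef_pos: [592.4, -133.6, -5.5]
tcp_rot: [-3.139, 0.001, 0.112]
contact_force: [-3.4, 1.0, 9.1]
opening: 0.502
```

```bash
python3 -c "
from h import *
st()
print(w2t(p2w('side',[[310+369/6,160+440/6],[310+224/6,160+366/6]],0)))
im=grab('side')
print(w2t(p2w('side',[[329,217],[379,244.5]],6)))
"
```

```text
t 8.18 tcp tray [ -12.7 -164.2   -5.5] rot [ 0.002  0.001 -0.003] F tray [-3.2  1.4  9.1] open 0.5
[[ -39.17700928 -156.12574972    0.        ]
 [  13.93099687 -156.9222982     0.        ]]
[[  44.70167376 -140.76866899    6.        ]
 [ -66.18428    -135.58233411    6.        ]]
```

>>> send_rows:
  plan:
    - [[0,0,-0.002],[0,0,0],0]
    - [[0.0,-0.003,-0.002],[-0.002,0.001,0],0]
    - [[0.0,-0.007,-0.002],[-0.002,0.001,0],0]
    - [[0.001,-0.01,-0.002],[-0.002,0.001,-0.003],0]
    - [[0.001,-0.013,-0.002],[-0.002,0.001,-0.003],0]

```text
clock: 8.65
eef_pos: [591.9, -120.0, -3.6]
tcp_rot: [-3.141, -0.0, 0.116]
contact_force: [0.6, -0.7, 0.2]
opening: 0.5
```

```bash
python3 -c "
from h import *
st()"
```

```text
t 8.65 tcp tray [ -11.6 -150.7   -3.6] rot [ 0. -0.  0.] F tray [ 0.5 -0.7  0.2] open 0.5
```

Now push slowly toward the ledge.

>>> send_rows:
  plan:
    - [[0,-0.004,0],[0,0,0],0]
    - [[0,-0.008,0],[0,0,0],0]
    - [[0,-0.013,0],[0,0,0],0]
    - [[0,-0.018,0],[0,0,0],0]
    - [[0,-0.023,0],[0,0,0],0]

```text
clock: 9.07
eef_pos: [589.1, -96.6, -3.7]
tcp_rot: [-3.141, -0.0, 0.116]
contact_force: [0.2, -0.1, 0.1]
opening: 0.496
```

```bash
python3 -c "
from h import *
st()
im=grab('side','s7')
cv2.imwrite('pics/s7c.png',cv2.resize(im[160:310,250:400,::-1],(600,600),interpolation=2))"
```

```text
t 9.07 tcp tray [ -11.7 -127.1   -3.7] rot [ 0. -0.  0.] F tray [ 0.2 -0.1  0.1] open 0.5
```

View pics/s7c.png

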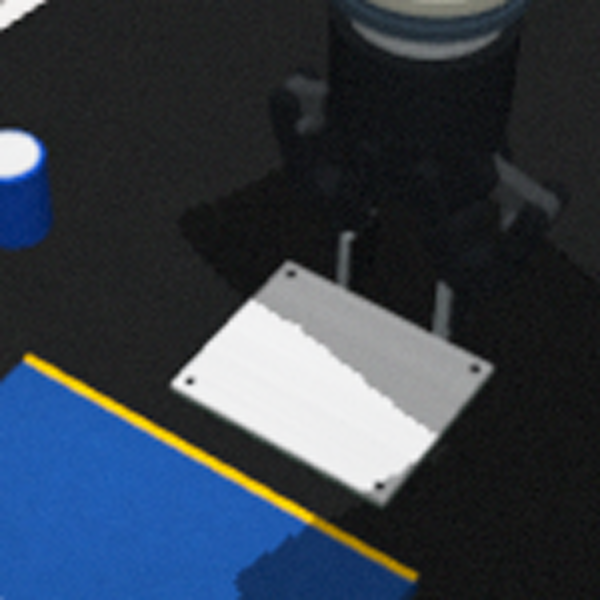

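The fingertips are behind the trailing edge and the board is moving squarely toward the ledge.

>>> send_rows:
  plan:
    - [[0,-0.004,0],[0,0,0],0]
    - [[0,-0.008,0],[0,0,0],0]
    - [[0,-0.012,0],[0,0,0],0]
    - [[0,-0.016,0],[0,0,0],0]
    - [[0,-0.019,0],[0,0,0],0]

```text
clock: 9.53
eef_pos: [586.6, -76.6, -3.7]
tcp_rot: [-3.141, 0.0, 0.116]
contact_force: [0.2, -1.3, 0.3]
opening: 0.496
```

>>> send_rows:
  plan:
    - [[0,-0.001,0],[0,0,0],0]
    - [[0,-0.002,0],[0,0,0],0]
    - [[0,-0.003,0],[0,0,0],0]
    - [[0,-0.004,0],[0,0,0],0]
    - [[0,-0.005,0],[0,0,0],0]

```text
clock: 9.95
eef_pos: [586.0, -71.6, -3.7]
tcp_rot: [-3.141, 0.0, 0.116]
contact_force: [-0.0, -1.2, 0.1]
opening: 0.501
```

```bash
python3 -c "
from h import *
st()
im=grab('side','s8')
cv2.imwrite('pics/s8c.png',cv2.resize(im[160:310,250:400,::-1],(600,600),interpolation=2))"
```

```text
t 9.95 tcp tray [ -11.8 -101.9   -3.7] rot [0.001 0.    0.   ] F tray [-0.1 -1.2  0.1] open 0.5
```

View pics/s8c.png

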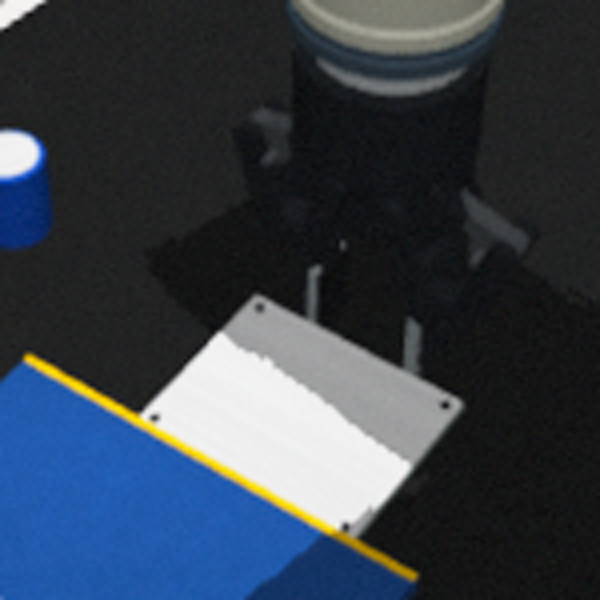

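Lead edge is almost at the yellow ledge line, crop (145,415) to (345,530).

>>> send_rows:
  plan:
    - [[0,-0.0005,0],[0,0,0],0]
    - [[0,-0.001,0],[0,0,0],0]
    - [[0,-0.0015,0],[0,0,0],0]
    - [[0,-0.002,0],[0,0,0],0]
    - [[0,-0.0025,0],[0,0,0],0]

```text
clock: 10.42
eef_pos: [586.0, -70.4, -3.6]
tcp_rot: [3.14, -0.0, 0.117]
contact_force: [0.1, -14.0, 1.0]
opening: 0.501
```

>>> send_rows:
  plan:
    - [[0,-0.0005,0],[0,0,0],0]
    - [[0,-0.001,0],[0,0,0],0]
    - [[0,-0.0015,0],[0,0,0],0]
    - [[0,-0.002,0],[0,0,0],0]
    - [[0,-0.002,0],[0,0,0],0]

```text
clock: 10.83
eef_pos: [586.1, -70.3, -3.4]
tcp_rot: [3.138, -0.001, 0.118]
contact_force: [-1.1, -14.4, 0.1]
opening: 0.498
```

```bash
python3 -c "
from h import *
st()
go([((-11.8,-100.7,-3.5),0)])
for d in range(0,96,3):
    t=np.radians(d); print(d,round(90*(1-np.cos(t))-6*np.sin(t),1),round(90*np.sin(t),1),end=' | ')"
```

```text
t 10.83 tcp tray [ -11.6 -100.6   -3.4] rot [-0.004 -0.001  0.002] F tray [ -2.8 -14.2   0.1] open 0.5
[[-0.0002,0.0001,0.0001],[0.004,-0.001,0.002]
0 0.0 0.0 | 3 -0.2 4.7 | 6 -0.1 9.4 | 9 0.2 14.1 | 12 0.7 18.7 | 15 1.5 23.3 | 18 2.6 27.8 | 21 3.8 32.3 | 24 5.3 36.6 | 27 7.1 40.9 | 30 9.1 45.0 | 33 11.3 49.0 | 36 13.7 52.9 | 39 16.3 56.6 | 42 19.1 60.2 | 45 22.1 63.6 | 48 25.3 66.9 | 51 28.7 69.9 | 54 32.2 72.8 | 57 36.0 75.5 | 60 39.8 77.9 | 63 43.8 80.2 | 66 47.9 82.2 | 69 52.1 84.0 | 72 56.5 85.6 | 75 60.9 86.9 | 78 65.4 88.0 | 81 70.0 88.9 | 84 74.6 89.5 | 87 79.3 89.9 | 90 84.0 90.0 | 93 88.7 89.9 |
```

>>> send_rows:
  plan:
    - [[0,-0.0008,-0.001],[0,0,0],0]
    - [[0,-0.0008,-0.003],[0,0,0],0]
    - [[0,-0.0008,-0.005],[0,0,0],0]
    - [[0,-0.0008,-0.007],[0,0,0],0]
    - [[0,-0.0008,-0.009],[0,0,0],0]

```text
clock: 11.25
eef_pos: [586.1, -70.2, 5.7]
tcp_rot: [3.137, -0.001, 0.118]
contact_force: [-0.1, -4.6, -0.7]
opening: 0.499
```

```bash
python3 -c "
from h import *
st()
im=grab('side','s9')
cv2.imwrite('pics/s9c.png',cv2.resize(im[160:310,250:400,::-1],(600,600),interpolation=2))"
```

```text
t 11.25 tcp tray [ -11.6 -100.5    5.7] rot [-0.004 -0.001  0.002] F tray [-0.7 -4.6 -0.7] open 0.5
```

View pics/s9c.png

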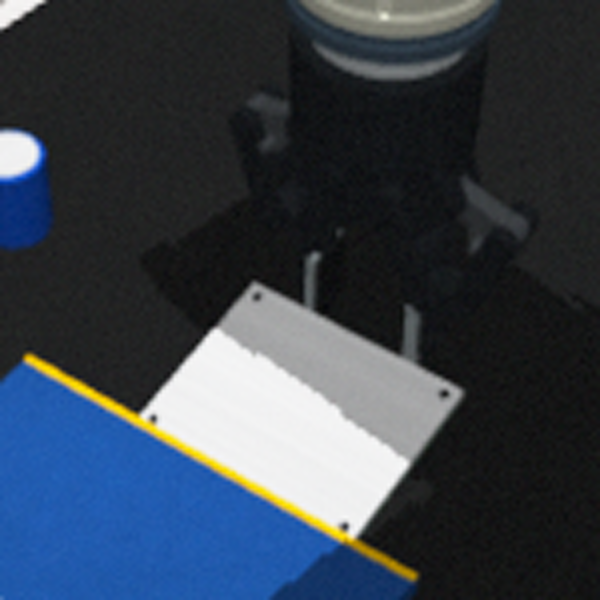

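The board's trailing edge is rising with the fingers: its crop corner moved from (260,295) to (255,283), with about 4.6 N press. Continue the arc.

>>> send_rows:
  plan:
    - [[0,-0.0008,-0.002],[0,0,0],0]
    - [[0,-0.0009,-0.004],[0,0,0],0]
    - [[0,-0.0011,-0.006],[0,0,0],0]
    - [[0,-0.0013,-0.008],[0,0,0],0]
    - [[0,-0.0016,-0.01],[0,0,0],0]

```text
clock: 11.72
eef_pos: [585.9, -68.6, 16.2]
tcp_rot: [3.137, -0.001, 0.118]
contact_force: [-0.1, -4.3, 0.4]
opening: 0.501
```

```bash
python3 -c "
from h import *
st()"
```

```text
t 11.72 tcp tray [-11.6 -98.9  16.2] rot [-0.005 -0.001  0.002] F tray [-0.6 -4.3  0.4] open 0.5
```

>>> send_rows:
  plan:
    - [[0,-0.0009,-0.002],[0,0,0],0]
    - [[0,-0.0013,-0.004],[0,0,0],0]
    - [[0,-0.0017,-0.006],[0,0,0],0]
    - [[0,-0.0022,-0.008],[0,0,0],0]
    - [[0,-0.0027,-0.01],[0,0,0],0]

```text
clock: 12.13
eef_pos: [585.6, -65.7, 26.4]
tcp_rot: [3.137, -0.001, 0.118]
contact_force: [-0.2, -2.3, 0.6]
opening: 0.498
```

```bash
python3 -c "
from h import *
st()
im=grab('side','s10')
cv2.imwrite('pics/s10c.png',cv2.resize(im[160:310,250:400,::-1],(600,600),interpolation=2))"
```

```text
t 12.13 tcp tray [-11.6 -96.   26.4] rot [-0.004 -0.001  0.002] F tray [-0.5 -2.3  0.6] open 0.5
```

View pics/s10c.png

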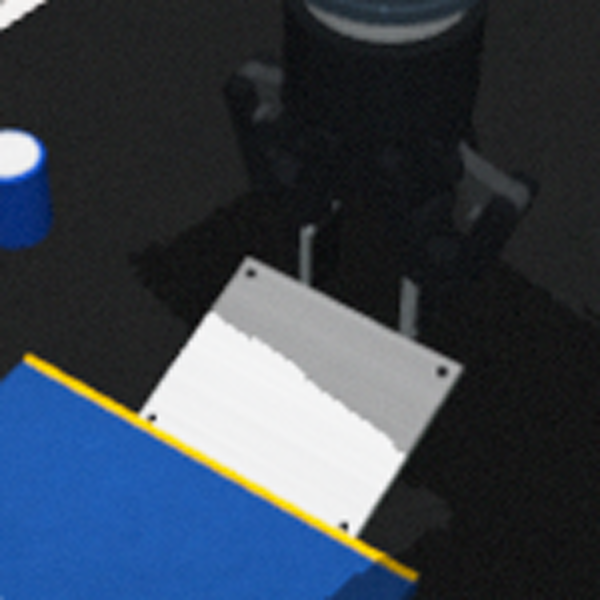

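Rising evenly.

>>> send_rows:
  plan:
    - [[0,-0.0014,-0.002],[0,0,0],0]
    - [[0,-0.0021,-0.004],[0,0,0],0]
    - [[0,-0.0029,-0.006],[0,0,0],0]
    - [[0,-0.0037,-0.008],[0,0,0],0]
    - [[0,-0.0045,-0.01],[0,0,0],0]

```text
clock: 12.6
eef_pos: [585.2, -61.1, 36.9]
tcp_rot: [3.137, -0.001, 0.118]
contact_force: [0.4, -4.0, 1.9]
opening: 0.5
```

```bash
python3 -c "
from h import *
st()"
```

```text
t 12.60 tcp tray [-11.4 -91.4  36.9] rot [-0.004 -0.001  0.002] F tray [-0.  -4.   1.9] open 0.5
```

>>> send_rows:
  plan:
    - [[0,-0.0015,-0.002],[0,0,0],0]
    - [[0,-0.0025,-0.004],[0,0,0],0]
    - [[0,-0.0035,-0.006],[0,0,0],0]
    - [[0,-0.0045,-0.008],[0,0,0],0]
    - [[0,-0.0055,-0.01],[0,0,0],0]

```text
clock: 13.02
eef_pos: [584.5, -55.2, 47.1]
tcp_rot: [3.138, -0.001, 0.118]
contact_force: [-0.8, -2.6, 0.2]
opening: 0.498
```

```bash
python3 -c "
from h import *
st()
im=grab('side','s11')
cv2.imwrite('pics/s11c.png',cv2.resize(im[160:310,250:400,::-1],(600,600),interpolation=2))"
```

```text
t 13.02 tcp tray [-11.5 -85.4  47.1] rot [-0.004 -0.001  0.002] F tray [-1.1 -2.5  0.2] open 0.5
```

View pics/s11c.png

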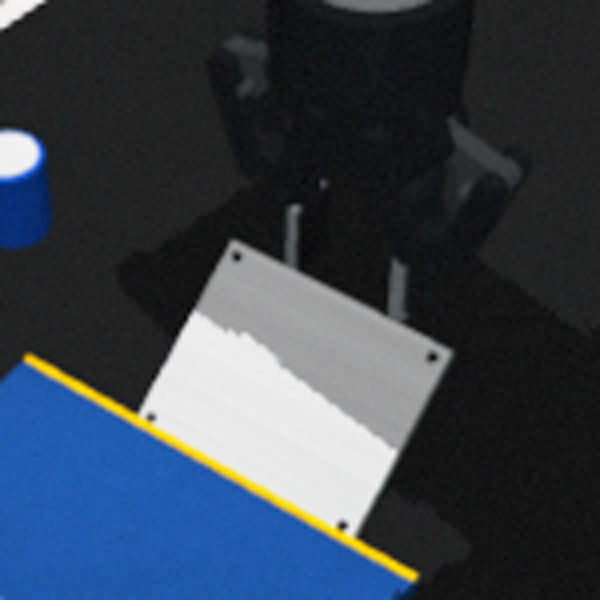

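>>> send_rows:
  plan:
    - [[0,-0.002,-0.0022],[0,0,0],0]
    - [[0,-0.0035,-0.0042],[0,0,0],0]
    - [[0,-0.005,-0.0062],[0,0,0],0]
    - [[0,-0.0063,-0.008],[0,0,0],0]
    - [[0,-0.0077,-0.0095],[0,0,0],0]

```text
clock: 13.48
eef_pos: [583.6, -46.9, 57.0]
tcp_rot: [3.138, -0.002, 0.118]
contact_force: [0.6, -1.9, 1.2]
opening: 0.496
```

```bash
python3 -c "
from h import *
st()"
```

```text
t 13.48 tcp tray [-11.4 -77.1  57. ] rot [-0.004 -0.002  0.002] F tray [ 0.4 -1.9  1.2] open 0.5
```

>>> send_rows:
  plan:
    - [[0,-0.0026,-0.0022],[0,0,0],0]
    - [[0,-0.0046,-0.0042],[0,0,0],0]
    - [[0,-0.0065,-0.0062],[0,0,0],0]
    - [[0,-0.0085,-0.008],[0,0,0],0]
    - [[0,-0.0103,-0.0095],[0,0,0],0]

```text
clock: 13.9
eef_pos: [582.4, -36.3, 66.6]
tcp_rot: [3.138, -0.002, 0.118]
contact_force: [0.5, -2.0, 1.5]
opening: 0.496
```

```bash
python3 -c "
from h import *
st()
im=grab('side','s12')
cv2.imwrite('pics/s12c.png',cv2.resize(im[160:310,250:400,::-1],(600,600),interpolation=2))"
```

```text
t 13.90 tcp tray [-11.4 -66.4  66.6] rot [-0.003 -0.002  0.002] F tray [ 0.3 -2.   1.5] open 0.5
```

View pics/s12c.png

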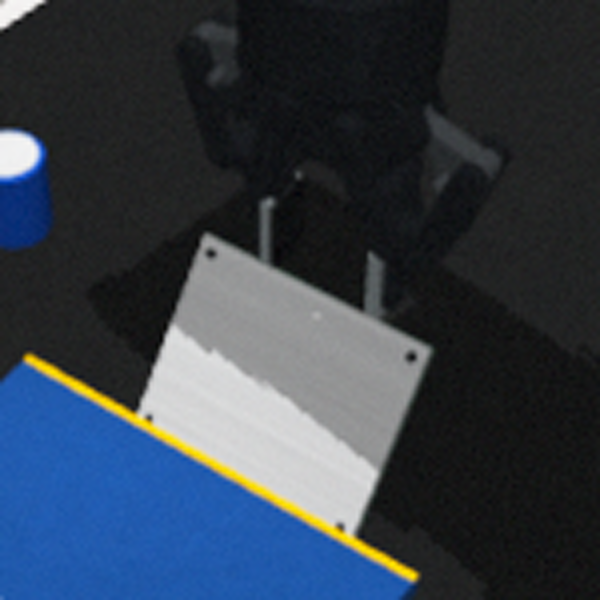

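>>> send_rows:
  plan:
    - [[0,-0.0028,-0.0017],[0,0,0],0]
    - [[0,-0.005,-0.0033],[0,0,0],0]
    - [[0,-0.0072,-0.0047],[0,0,0],0]
    - [[0,-0.0094,-0.006],[0,0,0],0]
    - [[0,-0.0115,-0.007],[0,0,0],0]

```text
clock: 14.37
eef_pos: [581.2, -24.4, 74.1]
tcp_rot: [3.138, -0.002, 0.118]
contact_force: [-0.4, -3.8, 4.3]
opening: 0.498
```

```bash
python3 -c "
from h import *
st()"
```

```text
t 14.37 tcp tray [-11.2 -54.5  74.1] rot [-0.004 -0.002  0.002] F tray [-0.9 -3.7  4.3] open 0.5
```

>>> send_rows:
  plan:
    - [[0,-0.0025,-0.0022],[0,0,0],0]
    - [[0,-0.005,-0.0037],[0,0,0],0]
    - [[0,-0.0078,-0.0048],[0,0,0],0]
    - [[0,-0.0105,-0.0057],[0,0,0],0]
    - [[0,-0.013,-0.0064],[0,0,0],0]

```text
clock: 14.78
eef_pos: [579.4, -11.0, 80.3]
tcp_rot: [3.138, -0.002, 0.118]
contact_force: [-0.0, -0.0, -0.5]
opening: 0.499
```

```bash
python3 -c "
from h import *
st()
im=grab('side','s13')
cv2.imwrite('pics/s13c.png',cv2.resize(im[160:310,250:400,::-1],(600,600),interpolation=2))"
```

```text
t 14.78 tcp tray [-11.4 -40.9  80.3] rot [-0.003 -0.002  0.002] F tray [-0.  -0.  -0.5] open 0.5
```

View pics/s13c.png

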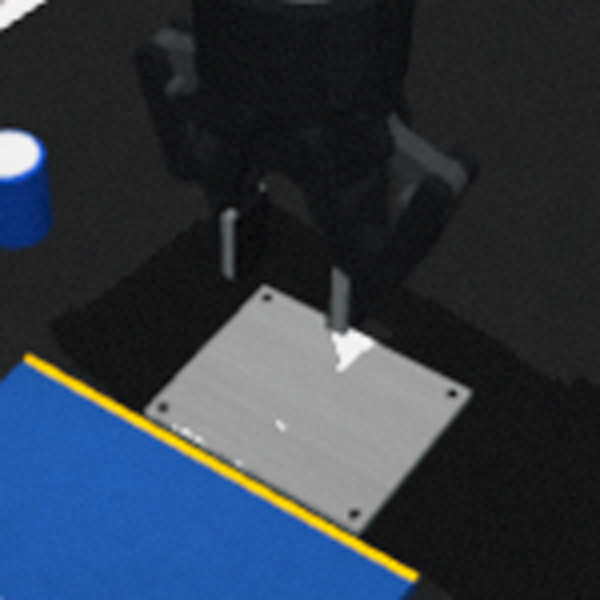

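The board slipped off near 65° because I raised the fingers too fast and lost the press. It fell back flat just off the ledge, still aluminium up, so I can retry from there.

```bash
python3 -c "
from h import *
print(w2t(p2w('side',[[250+265/4,160+285/4],[250+471/4,160+392/4],[250+145/4,160+412/4],[250+362/4,160+530/4]],6)))
go([((-11,-128,82),0),((-11,-128,-2.5),0)])"
```

```text
[[ 43.32910798 -97.325031     6.        ]
 [-65.75716137 -97.31576041   6.        ]
 [ 42.77323718  -7.17463978   6.        ]
 [-66.85453856  -9.2083854    6.        ]]
[[0.0001,0.0873,-0.0013],[0.003,-0.002,0.002]
[[-0.0000,0.0871,0.0832],[0.003,-0.002,0.002]
```

>>> send_rows:
  plan:
    - [[0,0.02,0],[0,0,0],0]
    - [[0,0.045,0],[0.003,-0.002,0.002],0]
    - [[0,0.07,0],[0.003,-0.002,0.002],0]
    - [[0,0.082,0],[0.003,-0.002,0.002],0]
    - [[0,0.083,0.0],[0.003,-0.002,0.002],0]

```text
clock: 15.25
eef_pos: [589.4, -95.1, 80.6]
tcp_rot: [3.141, -0.0, 0.114]
contact_force: [0.7, 0.1, -0.3]
opening: 0.496
```

>>> send_rows:
  plan:
    - [[0,0,0.02],[0,0,0],0]
    - [[0,0,0.045],[0,0,0],0]
    - [[0,0,0.068],[0,0,0],0]
    - [[0,0,0.078],[0,0,0],0]
    - [[0,0,0.081],[0,0,0],0]

```text
clock: 15.67
eef_pos: [587.8, -94.2, -2.3]
tcp_rot: [-3.141, 0.003, 0.114]
contact_force: [-0.3, -0.0, 0.9]
opening: 0.496
```

```bash
python3 -c "
from h import *
st()
go([((-11,-110,-4.2),0)])"
```

```text
t 15.67 tcp tray [ -12.7 -124.6   -2.3] rot [ 0.001  0.003 -0.001] F tray [-0.3  0.   0.9] open 0.5
[[0.0016,-0.0146,0.0019],[-0.001,0.003,-0.001]
```

>>> send_rows:
  plan:
    - [[0,0,0.001],[0,0.003,0],0]
    - [[0,0,0.0022],[0,0.003,0],0]
    - [[0,-0.006,0.0022],[0,0.003,0],0]
    - [[0.001,-0.013,0.0022],[0,0.003,-0.001],0]
    - [[0.001,-0.02,0.0022],[0,0.003,-0.001],0]

```text
clock: 16.08
eef_pos: [587.3, -73.6, -3.6]
tcp_rot: [-3.141, -0.001, 0.115]
contact_force: [0.4, -0.5, 0.4]
opening: 0.498
```

>>> send_rows:
  plan:
    - [[0,-0.001,0],[0,0,0],0]
    - [[0,-0.002,0],[0,0,0],0]
    - [[0,-0.003,0],[0,0,0],0]
    - [[0,-0.004,0],[0,0,0],0]
    - [[0,-0.0045,0],[0,0,0],0]

```text
clock: 16.5
eef_pos: [587.4, -70.2, -3.1]
tcp_rot: [3.14, -0.002, 0.116]
contact_force: [-0.3, -9.6, 2.3]
opening: 0.496
```

```bash
python3 -c "
from h import *
st()
im=grab('side','s14')
cv2.imwrite('pics/s14c.png',cv2.resize(im[160:310,250:400,::-1],(600,600),interpolation=2))"
```

```text
t 16.50 tcp tray [ -10.3 -100.7   -3.1] rot [-0.001 -0.002  0.   ] F tray [-1.4 -9.5  2.3] open 0.5
```

View pics/s14c.png

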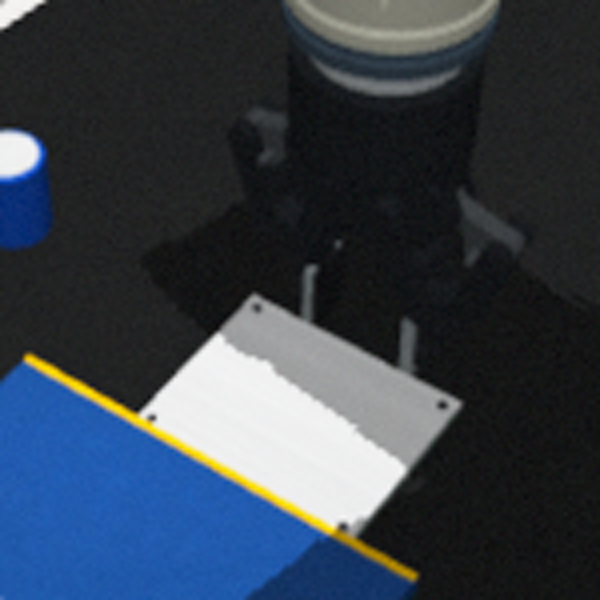

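Seated at the ledge again. I'll back off slightly, lower the tips toward the mat and press again.

>>> send_rows:
  plan:
    - [[0,0.002,0],[0,0,0],0]
    - [[0,0.002,0.001],[0,0,0],0]
    - [[0,0.002,0.0018],[0.001,-0.002,0],0]
    - [[0,0.0005,0.0018],[0.001,-0.002,0],0]
    - [[0,-0.0005,0.0018],[0.001,-0.002,0],0]

```text
clock: 16.97
eef_pos: [587.3, -70.4, -5.1]
tcp_rot: [3.14, -0.0, 0.117]
contact_force: [0.1, -11.5, 0.2]
opening: 0.501
```

```bash
python3 -c "
from h import *
st()"
```

```text
t 16.97 tcp tray [ -10.4 -100.9   -5.1] rot [-0.002 -0.     0.001] F tray [ -1.2 -11.5   0.2] open 0.5
```

```bash
cat > arc.py <<'E'
from h import *
from scipy.optimize import minimize_scalar
import sys
def arcp(t,h): return np.array([90*(1-np.cos(t))-(6-h)*np.sin(t), 90*np.sin(t)+h*(np.cos(t)-1)])
y0,z0,h=-101.8,-5.1,float(sys.argv[2]) if len(sys.argv)>2 else 3.
d=float(sys.argv[1]); p=float(sys.argv[3]) if len(sys.argv)>3 else .7
st(); s=status.sense(); q=w2t(s["eef_pos"]); F=Rt.inv().apply(s["contact_force"])
m=q[1:]-[y0,z0]
r=minimize_scalar(lambda t:np.sum((arcp(t,h)-m)**2),bounds=(-.1,1.8),method='bounded'); t=r.x
e=m-arcp(t,h)
print("theta",round(np.degrees(t),1),"err radial-in",round(e@[np.cos(t),-np.sin(t)],2),"Frad",round(-F[1]*np.cos(t)+F[2]*np.sin(t),1),"Ftan(on tool)",round(F[1]*np.sin(t)+F[2]*np.cos(t),1))
for k in range(1,6):
    u=t+np.radians(d)*k/5; D=arcp(u,h)-arcp(t,h)+p*np.array([np.cos(u),-np.sin(u)])
    print("[[0,%.4f,%.4f],[0,0,0],0]"%(-D[0]/1000,-D[1]/1000),end=',')
print()
E
python3 arc.py 7
```

```text
t 16.97 tcp tray [ -10.4 -100.9   -5.1] rot [-0.002 -0.     0.001] F tray [ -1.2 -11.5   0.2] open 0.5
theta -0.0 err radial-in 0.94 Frad 11.5 Ftan(on tool) 0.2
[[0,-0.0007,-0.0022],[0,0,0],0],[[0,-0.0007,-0.0044],[0,0,0],0],[[0,-0.0007,-0.0065],[0,0,0],0],[[0,-0.0008,-0.0087],[0,0,0],0],[[0,-0.0010,-0.0109],[0,0,0],0],
```

>>> send_rows:
  plan:
    - [[0,-0.0007,-0.002],[0,0,0],0]
    - [[0,-0.0007,-0.0044],[0,0,0],0]
    - [[0,-0.0007,-0.0065],[0,0,0],0]
    - [[0,-0.0008,-0.0087],[0,0,0],0]
    - [[0,-0.001,-0.011],[0,0,0],0]

```text
clock: 17.38
eef_pos: [587.3, -70.0, 5.9]
tcp_rot: [3.139, -0.0, 0.117]
contact_force: [0.1, -7.0, 0.1]
opening: 0.498
```

```bash
python3 arc.py 8
```

```text
t 17.38 tcp tray [ -10.4 -100.5    5.9] rot [-0.002 -0.     0.001] F tray [-0.7 -7.   0.1] open 0.5
theta 7.1 err radial-in 1.02 Frad 6.9 Ftan(on tool) -0.8
[[0,-0.0010,-0.0024],[0,0,0],0],[[0,-0.0013,-0.0048],[0,0,0],0],[[0,-0.0017,-0.0072],[0,0,0],0],[[0,-0.0022,-0.0097],[0,0,0],0],[[0,-0.0027,-0.0121],[0,0,0],0],
```

>>> send_rows:
  plan:
    - [[0,-0.001,-0.0024],[0,0,0],0]
    - [[0,-0.0013,-0.0048],[0,0,0],0]
    - [[0,-0.0017,-0.0072],[0,0,0],0]
    - [[0,-0.0022,-0.0097],[0,0,0],0]
    - [[0,-0.0027,-0.012],[0,0,0],0]

```text
clock: 17.8
eef_pos: [587.1, -67.9, 18.1]
tcp_rot: [3.138, -0.0, 0.118]
contact_force: [0.9, -5.3, 0.9]
opening: 0.498
```

```bash
python3 arc.py 8
```

```text
t 17.80 tcp tray [-10.3 -98.4  18.1] rot [-0.004 -0.     0.002] F tray [ 0.3 -5.4  0.9] open 0.5
theta 15.2 err radial-in 1.09 Frad 5.4 Ftan(on tool) -0.6
[[0,-0.0013,-0.0022],[0,0,0],0],[[0,-0.0020,-0.0045],[0,0,0],0],[[0,-0.0027,-0.0069],[0,0,0],0],[[0,-0.0035,-0.0092],[0,0,0],0],[[0,-0.0044,-0.0114],[0,0,0],0],
```

Model and force agree well. Continue.

>>> send_rows:
  plan:
    - [[0,-0.0013,-0.0022],[0,0,0],0]
    - [[0,-0.002,-0.0045],[0,0,0],0]
    - [[0,-0.0028,-0.0069],[0,0,0],0]
    - [[0,-0.0036,-0.0092],[0,0,0],0]
    - [[0,-0.0045,-0.0114],[0,0,0],0]

```text
clock: 18.22
eef_pos: [586.7, -64.2, 29.8]
tcp_rot: [3.137, -0.001, 0.118]
contact_force: [0.9, -8.2, 1.8]
opening: 0.501
```

```bash
python3 arc.py 8
```

```text
t 18.22 tcp tray [-10.3 -94.7  29.8] rot [-0.005 -0.001  0.002] F tray [-0.1 -8.3  1.8] open 0.5
theta 23.3 err radial-in 1.09 Frad 8.3 Ftan(on tool) -1.6
[[0,-0.0016,-0.0020],[0,0,0],0],[[0,-0.0026,-0.0042],[0,0,0],0],[[0,-0.0037,-0.0064],[0,0,0],0],[[0,-0.0048,-0.0085],[0,0,0],0],[[0,-0.0060,-0.0106],[0,0,0],0],
```

>>> send_rows:
  plan:
    - [[0,-0.0016,-0.002],[0,0,0],0]
    - [[0,-0.0026,-0.0042],[0,0,0],0]
    - [[0,-0.0037,-0.0064],[0,0,0],0]
    - [[0,-0.0048,-0.0085],[0,0,0],0]
    - [[0,-0.006,-0.0106],[0,0,0],0]

```text
clock: 18.63
eef_pos: [586.2, -58.7, 40.7]
tcp_rot: [3.136, -0.001, 0.119]
contact_force: [0.3, -6.8, 2.8]
opening: 0.503
```

```bash
python3 arc.py 8
```

```text
t 18.63 tcp tray [-10.1 -89.2  40.7] rot [-0.006 -0.001  0.003] F tray [-0.5 -6.8  2.8] open 0.5
theta 31.4 err radial-in 1.19 Frad 7.2 Ftan(on tool) -1.2
[[0,-0.0019,-0.0017],[0,0,0],0],[[0,-0.0032,-0.0037],[0,0,0],0],[[0,-0.0045,-0.0057],[0,0,0],0],[[0,-0.0060,-0.0077],[0,0,0],0],[[0,-0.0075,-0.0095],[0,0,0],0],
```

>>> send_rows:
  plan:
    - [[0,-0.0019,-0.0017],[0,0,0],0]
    - [[0,-0.0032,-0.0037],[0,0,0],0]
    - [[0,-0.0045,-0.0057],[0,0,0],0]
    - [[0,-0.006,-0.0077],[0,0,0],0]
    - [[0,-0.0075,-0.0095],[0,0,0],0]

```text
clock: 19.05
eef_pos: [585.6, -51.9, 50.7]
tcp_rot: [3.134, -0.001, 0.119]
contact_force: [-1.2, -6.8, 5.1]
opening: 0.503
```

```bash
python3 arc.py 8; python3 -c "
from h import *
im=grab('side','s15')
cv2.imwrite('pics/s15c.png',cv2.resize(im[160:310,250:400,::-1],(600,600),interpolation=2))"
```

```text
t 19.05 tcp tray [-10.  -82.3  50.7] rot [-0.007 -0.001  0.003] F tray [-2.  -6.6  5.1] open 0.5
theta 39.5 err radial-in 1.15 Frad 8.3 Ftan(on tool) -0.3
[[0,-0.0021,-0.0014],[0,0,0],0],[[0,-0.0037,-0.0032],[0,0,0],0],[[0,-0.0053,-0.0050],[0,0,0],0],[[0,-0.0071,-0.0067],[0,0,0],0],[[0,-0.0088,-0.0083],[0,0,0],0],
```

View pics/s15c.png

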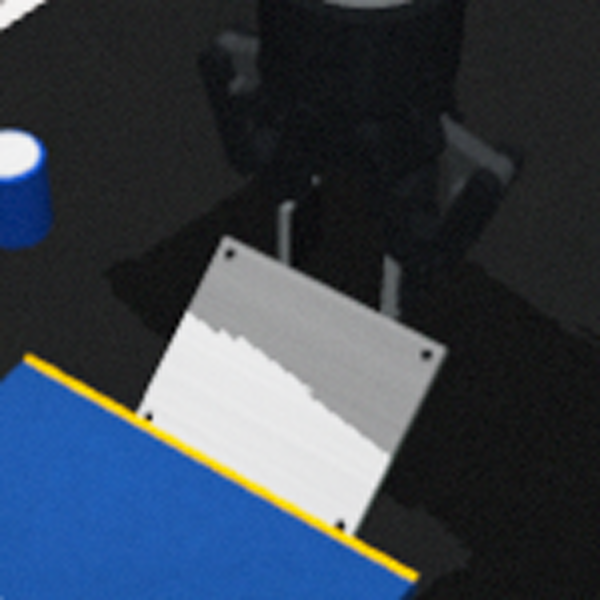

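Clean at about 40°. Continue.

>>> send_rows:
  plan:
    - [[0,-0.0021,-0.0014],[0,0,0],0]
    - [[0,-0.0037,-0.0032],[0,0,0],0]
    - [[0,-0.0053,-0.005],[0,0,0],0]
    - [[0,-0.0071,-0.0067],[0,0,0],0]
    - [[0,-0.0088,-0.0083],[0,0,0],0]

```text
clock: 19.52
eef_pos: [584.9, -43.5, 59.9]
tcp_rot: [3.133, -0.002, 0.12]
contact_force: [-1.3, -6.8, 5.6]
opening: 0.504
```

```bash
python3 arc.py 8
```

```text
t 19.52 tcp tray [ -9.7 -73.9  59.9] rot [-0.008 -0.002  0.004] F tray [-2.1 -6.6  5.6] open 0.5
theta 47.8 err radial-in 0.93 Frad 8.6 Ftan(on tool) -1.1
[[0,-0.0023,-0.0011],[0,0,0],0],[[0,-0.0041,-0.0026],[0,0,0],0],[[0,-0.0061,-0.0041],[0,0,0],0],[[0,-0.0080,-0.0055],[0,0,0],0],[[0,-0.0100,-0.0069],[0,0,0],0],
```

>>> send_rows:
  plan:
    - [[0,-0.0023,-0.0011],[0,0,0],0]
    - [[0,-0.0041,-0.0026],[0,0,0],0]
    - [[0,-0.0061,-0.0041],[0,0,0],0]
    - [[0,-0.008,-0.0055],[0,0,0],0]
    - [[0,-0.01,-0.0069],[0,0,0],0]

```text
clock: 19.93
eef_pos: [583.9, -34.2, 67.5]
tcp_rot: [3.132, -0.003, 0.12]
contact_force: [-1.5, -6.3, 7.2]
opening: 0.5
```

```bash
python3 arc.py 8; python3 -c "
from h import *
im=grab('side','s16')
cv2.imwrite('pics/s16c.png',cv2.resize(im[160:310,250:400,::-1],(600,600),interpolation=2))"
```

```text
t 19.93 tcp tray [ -9.6 -64.5  67.5] rot [-0.01  -0.003  0.004] F tray [-2.2 -6.   7.2] open 0.5
theta 55.8 err radial-in 0.63 Frad 9.3 Ftan(on tool) -1.0
[[0,-0.0024,-0.0007],[0,0,0],0],[[0,-0.0045,-0.0020],[0,0,0],0],[[0,-0.0066,-0.0031],[0,0,0],0],[[0,-0.0088,-0.0043],[0,0,0],0],[[0,-0.0110,-0.0053],[0,0,0],0],
```

View pics/s16c.png

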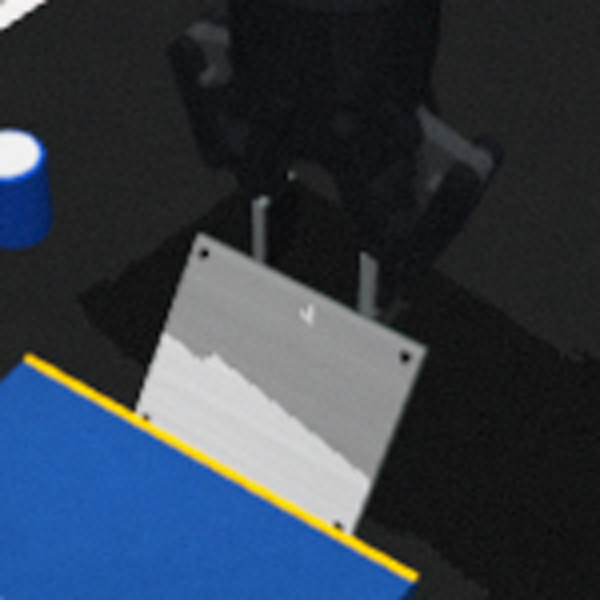

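>>> send_rows:
  plan:
    - [[0,-0.0024,-0.0007],[0,0,0],0]
    - [[0,-0.0045,-0.0019],[0,0,0],0]
    - [[0,-0.0066,-0.003],[0,0,0],0]
    - [[0,-0.0088,-0.0041],[0,0,0],0]
    - [[0,-0.011,-0.0051],[0,0,0],0]

```text
clock: 20.4
eef_pos: [583.0, -23.6, 73.9]
tcp_rot: [3.13, -0.003, 0.121]
contact_force: [-2.3, -6.6, 11.6]
opening: 0.503
```

```bash
python3 arc.py 7
```

```text
t 20.40 tcp tray [ -9.3 -53.9  73.9] rot [-0.011 -0.003  0.005] F tray [-3.1 -6.2 11.6] open 0.5
theta 64.0 err radial-in 0.26 Frad 13.2 Ftan(on tool) -0.5
[[0,-0.0022,-0.0002],[0,0,0],0],[[0,-0.0042,-0.0011],[0,0,0],0],[[0,-0.0062,-0.0018],[0,0,0],0],[[0,-0.0082,-0.0025],[0,0,0],0],[[0,-0.0102,-0.0032],[0,0,0],0],
```

>>> send_rows:
  plan:
    - [[0,-0.0021,-0.0005],[0,0,0],0]
    - [[0,-0.0041,-0.0014],[0,0,0],0]
    - [[0,-0.0061,-0.0022],[0,0,0],0]
    - [[0,-0.0081,-0.003],[0,0,0],0]
    - [[0,-0.0101,-0.0037],[0,0,0],0]

```text
clock: 20.82
eef_pos: [581.9, -13.7, 78.3]
tcp_rot: [3.13, -0.004, 0.121]
contact_force: [-1.7, -3.6, 9.8]
opening: 0.499
```

```bash
python3 arc.py 7 3 .5; python3 -c "
from h import *
im=grab('side','s17')
cv2.imwrite('pics/s17c.png',cv2.resize(im[160:310,250:400,::-1],(600,600),interpolation=2))"
```

```text
t 20.82 tcp tray [ -9.2 -43.9  78.3] rot [-0.012 -0.004  0.005] F tray [-2.1 -3.4  9.8] open 0.5
theta 71.1 err radial-in -0.28 Frad 10.4 Ftan(on tool) -0.0
[[0,-0.0022,-0.0001],[0,0,0],0],[[0,-0.0043,-0.0007],[0,0,0],0],[[0,-0.0064,-0.0012],[0,0,0],0],[[0,-0.0085,-0.0017],[0,0,0],0],[[0,-0.0106,-0.0021],[0,0,0],0],
```

View pics/s17c.png

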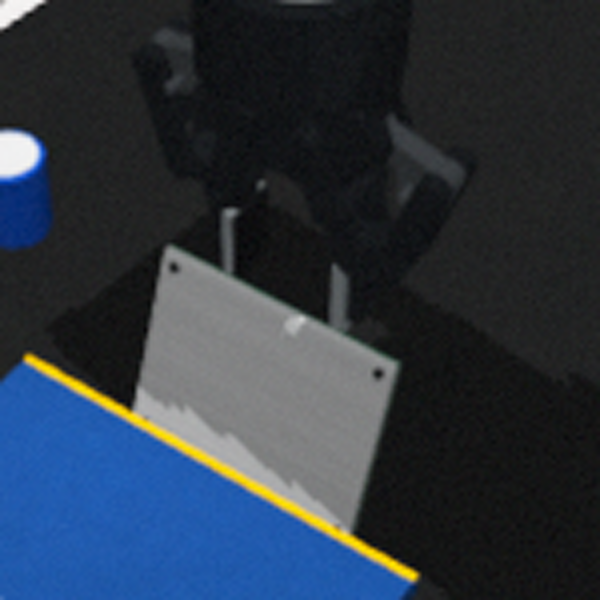

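About 71° with the fingertips still on the edge, at (230,270) and (340,325). Continue.

>>> send_rows:
  plan:
    - [[0,-0.0022,-0.0002],[0,0,0],0]
    - [[0,-0.0043,-0.0008],[0,0,0],0]
    - [[0,-0.0064,-0.0014],[0,0,0],0]
    - [[0,-0.0085,-0.0019],[0,0,0],0]
    - [[0,-0.0106,-0.0023],[0,0,0],0]

```text
clock: 21.28
eef_pos: [580.8, -2.8, 81.4]
tcp_rot: [3.13, -0.004, 0.121]
contact_force: [-2.1, -2.9, 9.7]
opening: 0.501
```

```bash
python3 arc.py 7 3 .5
```

```text
t 21.28 tcp tray [ -9.1 -32.9  81.4] rot [-0.012 -0.004  0.005] F tray [-2.4 -2.7  9.7] open 0.5
theta 78.4 err radial-in -0.72 Frad 10.1 Ftan(on tool) -0.7
[[0,-0.0022,0.0001],[0,0,0],0],[[0,-0.0044,-0.0001],[0,0,0],0],[[0,-0.0065,-0.0004],[0,0,0],0],[[0,-0.0087,-0.0006],[0,0,0],0],[[0,-0.0109,-0.0007],[0,0,0],0],
```

>>> send_rows:
  plan:
    - [[0,-0.0022,0.0],[0,0,0],0]
    - [[0,-0.0044,-0.0004],[0,0,0],0]
    - [[0,-0.0065,-0.0007],[0,0,0],0]
    - [[0,-0.0087,-0.001],[0,0,0],0]
    - [[0,-0.0109,-0.0012],[0,0,0],0]

```text
clock: 21.7
eef_pos: [579.4, 8.5, 82.5]
tcp_rot: [3.13, -0.004, 0.121]
contact_force: [-0.3, -0.4, -0.3]
opening: 0.503
```

```bash
python3 arc.py 7 3 .4; python3 -c "
from h import *
im=grab('side','s18')
cv2.imwrite('pics/s18c.png',cv2.resize(im[160:310,250:400,::-1],(600,600),interpolation=2))"
```

```text
t 21.70 tcp tray [ -9.2 -21.6  82.5] rot [-0.012 -0.004  0.005] F tray [-0.3 -0.4 -0.3] open 0.5
theta 85.7 err radial-in -0.58 Frad -0.2 Ftan(on tool) -0.4
[[0,-0.0022,0.0003],[0,0,0],0],[[0,-0.0044,0.0003],[0,0,0],0],[[0,-0.0066,0.0004],[0,0,0],0],[[0,-0.0088,0.0005],[0,0,0],0],[[0,-0.0110,0.0006],[0,0,0],0],
```

View pics/s18c.png

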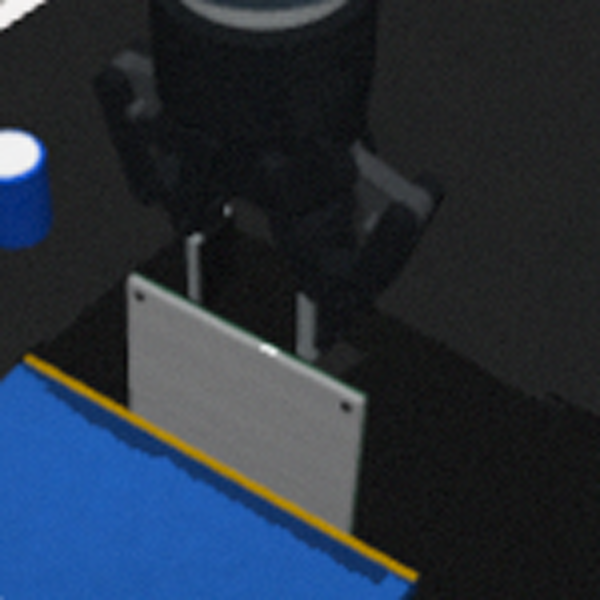

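The board stands essentially upright, with its top edge running from (130,278) to (362,395). The tips are just behind it on the green side. Push it over horizontally.

>>> send_rows:
  plan:
    - [[0,-0.003,0.0005],[0,0,0],0]
    - [[0,-0.007,0.001],[0,0,0],0]
    - [[0,-0.011,0.001],[0,0,0],0]
    - [[0,-0.015,0.001],[0,0,0],0]
    - [[0,-0.019,0.001],[0,0,0],0]

```text
clock: 22.17
eef_pos: [576.8, 28.2, 81.0]
tcp_rot: [3.13, -0.004, 0.121]
contact_force: [0.0, -1.1, 0.1]
opening: 0.502
```

```bash
python3 -c "
from h import *
st()
im=grab('side','s19')
cv2.imwrite('pics/s19c.png',cv2.resize(im[170:370,200:400,::-1],(600,600),interpolation=2))"
```

```text
t 22.17 tcp tray [-9.5 -1.7 81. ] rot [-0.011 -0.004  0.006] F tray [-0.1 -1.1  0.1] open 0.5
```

View pics/s19c.png

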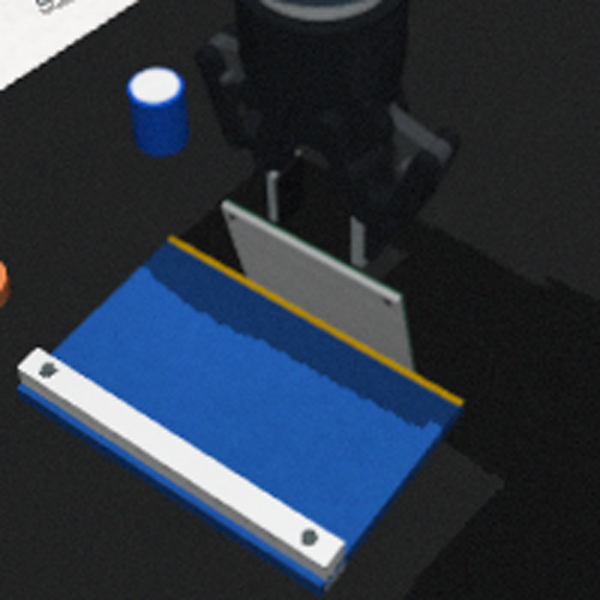

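Past upright and still being pushed. Keep going.

>>> send_rows:
  plan:
    - [[0,-0.005,0],[0,0,0],0]
    - [[0,-0.01,0],[0,0,0],0]
    - [[0,-0.015,0.001],[0,0,0],0]
    - [[0,-0.02,0.002],[0,0,0],0]
    - [[0,-0.022,0.002],[0,0,0],0]

```text
clock: 22.63
eef_pos: [573.8, 51.3, 78.5]
tcp_rot: [3.13, -0.003, 0.122]
contact_force: [-0.5, 0.6, -0.6]
opening: 0.497
```

```bash
python3 -c "
from h import *
st()
im=grab('side','s20')
cv2.imwrite('pics/s20c.png',cv2.resize(im[170:370,200:400,::-1],(600,600),interpolation=2))"
```

```text
t 22.63 tcp tray [-9.8 21.6 78.5] rot [-0.011 -0.003  0.006] F tray [-0.4  0.6 -0.6] open 0.5
```

View pics/s20c.png

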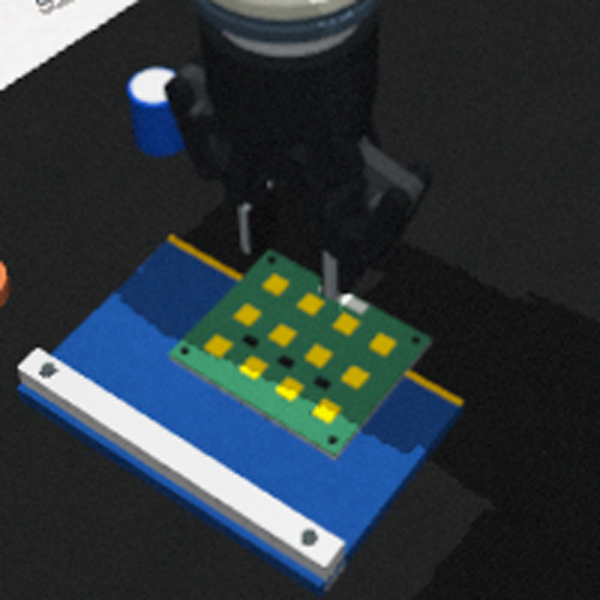

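Flipped: green face with LEDs up on the tray, overhanging the ledge. Now retreat behind the lead edge.

>>> send_rows:
  plan:
    - [[0,0.015,0],[0,0,0],0]
    - [[0,0.035,0],[0.011,-0.003,0.006],0]
    - [[0,0.055,0],[0.011,-0.003,0.006],0]
    - [[0,0.066,0],[0.011,-0.003,0.006],0]
    - [[0,0.066,0],[0.011,-0.003,0.006],0]

```text
clock: 23.1
eef_pos: [582.2, -15.9, 79.4]
tcp_rot: [3.141, -0.001, 0.114]
contact_force: [-0.2, -0.8, -0.2]
opening: 0.499
```

```bash
python3 -c "
from h import *
st()
im=grab('side','s21')
r=[r for r in viewer.cut_out('board','side')]
for x in r:
  if x['p']>.3: q=quad(x['mask'])[1]; print(round(x['p'],2),np.round(w2t(p2w('side',q,15))[:,:2],1).tolist())
cv2.imwrite('pics/s21c.png',cv2.resize(im[170:370,200:400,::-1],(600,600),interpolation=2))
go([((-11,-45,20),0)])"
```

```text
t 23.10 tcp tray [ -9.2 -46.2  79.4] rot [-0.001 -0.001 -0.002] F tray [-0.3 -0.8 -0.2] open 0.5
0.85 [[-52.5, -241.4], [-187.7, -210.3], [-213.5, -316.9], [-78.2, -352.7]]
0.83 [[49.0, -20.9], [43.8, 68.3], [-63.4, 65.9], [-59.2, -21.6]]
0.6 [[-265.0, -143.1], [-153.9, -66.0], [-219.7, 29.4], [-330.9, -54.0]]
[[-0.0016,0.0007,0.0593],[-0.000,-0.000,-0.001]
```

View pics/s21c.png

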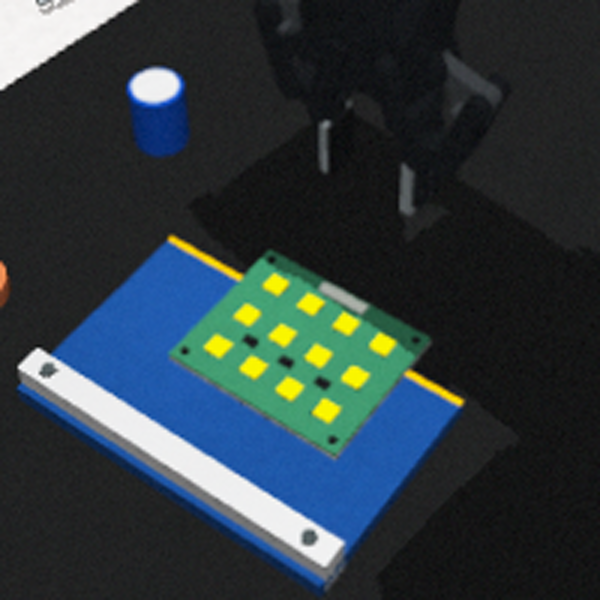

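Board lies flat, face up, lead edge about 20 mm outside the ledge. Descend behind it.

>>> send_rows:
  plan:
    - [[0.001,0.002,0.02],[0,0,0],0]
    - [[0.002,0.002,0.04],[0,0,-0.001],0]
    - [[0.002,0.002,0.058],[0,0,-0.001],0]
    - [[0.002,0.002,0.066],[0,0,-0.001],0]
    - [[0.002,0.002,0.07],[0,0,-0.001],0]

```text
clock: 23.62
eef_pos: [582.9, -15.0, 7.9]
tcp_rot: [-3.141, 0.002, 0.117]
contact_force: [-0.2, -0.5, -0.3]
opening: 0.503
```

```bash
python3 -c "
from h import *
st()
go([((-8,-40,9.5),0)])"
```

```text
t 23.62 tcp tray [ -8.4 -45.3   7.9] rot [0.001 0.002 0.001] F tray [-0.3 -0.5 -0.3] open 0.5
[[0.0004,-0.0053,-0.0016],[-0.001,0.002,0.001]
```

>>> send_rows:
  plan:
    - [[0,-0.001,-0.0015],[0,0.002,0],0]
    - [[0,-0.006,-0.0016],[0,0.002,0.001],0]
    - [[0,-0.011,-0.0016],[0,0.002,0.001],0]
    - [[0,-0.017,-0.0016],[0,0.002,0.001],0]
    - [[0,-0.023,-0.0016],[0,0.002,0.001],0]

```text
clock: 24.03
eef_pos: [580.8, 8.5, 10.5]
tcp_rot: [-3.141, -0.002, 0.116]
contact_force: [0.1, -1.9, 2.5]
opening: 0.5
```

```bash
python3 -c "
from h import *
st()
im=grab('side','s22')
cv2.imwrite('pics/s22c.png',cv2.resize(im[170:370,200:400,::-1],(600,600),interpolation=2))"
```

```text
t 24.03 tcp tray [ -7.7 -21.7  10.5] rot [ 0.    -0.002  0.   ] F tray [-0.1 -1.9  2.5] open 0.5
```

View pics/s22c.png

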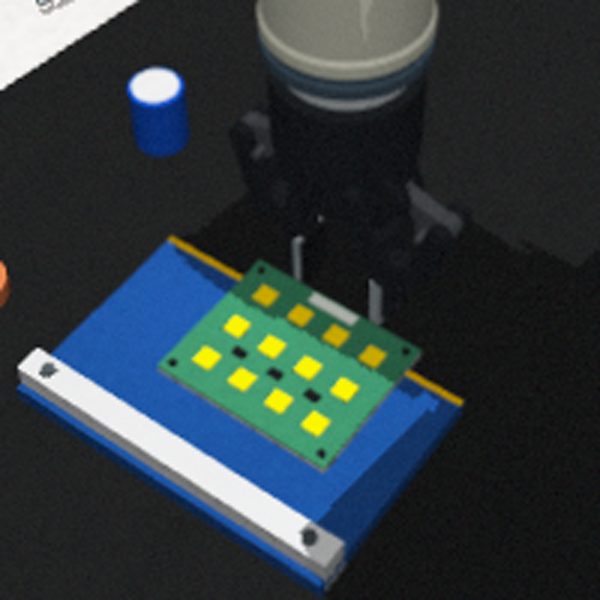

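The board is sliding, but the tips have ridden up by about 1 mm. I'll back off, lower slightly and push on.

>>> send_rows:
  plan:
    - [[0,0.003,0],[0,0,0],0]
    - [[0,0.003,0.0012],[0,-0.002,0],0]
    - [[0,0.001,0.0022],[0,-0.002,0],0]
    - [[0,-0.003,0.0022],[0,-0.002,0],0]
    - [[0,-0.007,0.0022],[0,-0.002,0],0]

```text
clock: 24.5
eef_pos: [579.7, 16.4, 8.0]
tcp_rot: [-3.141, 0.001, 0.115]
contact_force: [-0.5, -0.8, -0.6]
opening: 0.504
```

```bash
python3 -c "
from h import *
st()"
```

```text
t 24.50 tcp tray [ -8.  -13.8   8. ] rot [ 0.001  0.001 -0.   ] F tray [-0.5 -0.7 -0.6] open 0.5
```

>>> send_rows:
  plan:
    - [[0,-0.003,-0.0003],[0,0,0],0]
    - [[0,-0.006,-0.0004],[0,0,0],0]
    - [[0,-0.009,-0.0004],[0,0,0],0]
    - [[0,-0.012,-0.0004],[0,0,0],0]
    - [[0,-0.015,-0.0004],[0,0,0],0]

```text
clock: 24.92
eef_pos: [577.9, 31.6, 8.4]
tcp_rot: [-3.141, 0.001, 0.116]
contact_force: [0.6, -0.3, 0.1]
opening: 0.5
```

```bash
python3 -c "
from h import *
st()
im=grab('side','s23')
cv2.imwrite('pics/s23c.png',cv2.resize(im[170:370,200:400,::-1],(600,600),interpolation=2))"
```

```text
t 24.92 tcp tray [-8.   1.6  8.4] rot [ 0.001  0.001 -0.   ] F tray [ 0.6 -0.3  0.1] open 0.5
```

View pics/s23c.png

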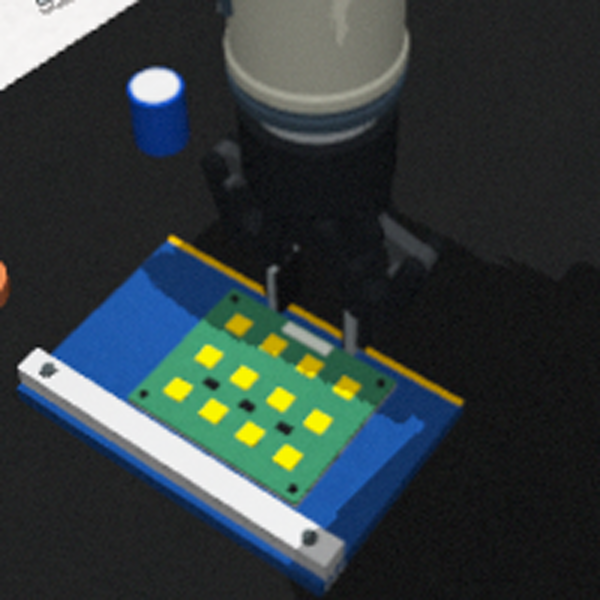

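The whole board is now on the tray, and the gap to the stop is closing.

>>> send_rows:
  plan:
    - [[0,-0.001,0],[0,0,0],0]
    - [[0,-0.002,0],[0,0,0],0]
    - [[0,-0.003,0],[0,0,0],0]
    - [[0,-0.004,0],[0,0,0],0]
    - [[0,-0.005,0],[0,0,0],0]

```text
clock: 25.38
eef_pos: [577.3, 37.0, 8.4]
tcp_rot: [-3.141, 0.001, 0.116]
contact_force: [0.2, -1.0, -0.0]
opening: 0.502
```

>>> send_rows:
  plan:
    - [[0,-0.001,0],[0,0,0],0]
    - [[0,-0.0015,0],[0,0,0],0]
    - [[0,-0.002,0],[0,0,0],0]
    - [[0,-0.0025,0],[0,0,0],0]
    - [[0,-0.003,0],[0,0,0],0]

```text
clock: 25.8
eef_pos: [577.2, 39.3, 8.4]
tcp_rot: [3.141, 0.001, 0.116]
contact_force: [0.8, -8.9, -0.5]
opening: 0.501
```

```bash
python3 -c "
from h import *
st()
im=grab('side','s24')
cv2.imwrite('pics/s24c.png',cv2.resize(im[170:370,200:400,::-1],(600,600),interpolation=2))"
```

```text
t 25.80 tcp tray [-7.8  9.2  8.4] rot [-0.     0.001  0.   ] F tray [-0.3 -8.9 -0.5] open 0.5
```

View pics/s24c.png

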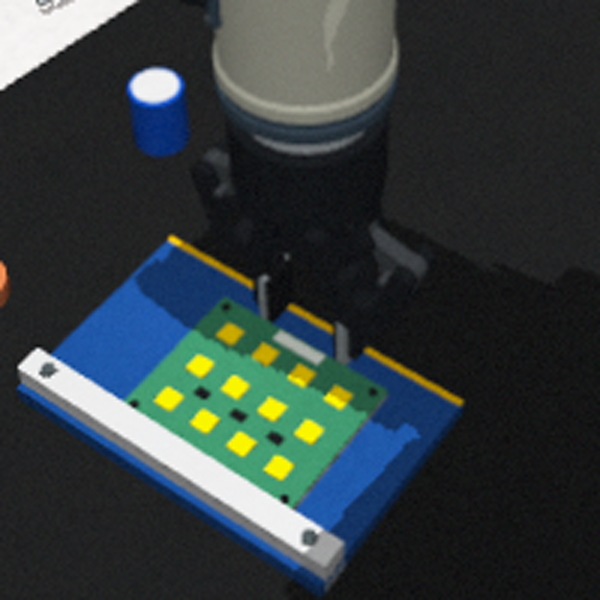

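Against the stop with 8.9 N, at the predicted position. One firmer press to square it, then retreat.

>>> send_rows:
  plan:
    - [[0,-0.001,0],[0,0,0],0]
    - [[0,-0.0015,0],[0,0,0],0]
    - [[0,-0.0018,0],[0,0,0],0]
    - [[0,-0.0018,0],[0,0,0],0]
    - [[0,-0.0018,0],[0,0,0],0]

```text
clock: 26.27
eef_pos: [577.2, 39.4, 8.5]
tcp_rot: [3.139, 0.001, 0.117]
contact_force: [1.0, -11.8, -0.4]
opening: 0.501
```

>>> send_rows:
  plan:
    - [[0,0.001,0],[0,0,0],0]
    - [[0,0.005,0],[0,0,0],0]
    - [[0,0.015,-0.001],[0,0,0],0]
    - [[0,0.03,-0.01],[0,0,0],0]
    - [[0,0.05,-0.03],[0,0,0],0]

```text
clock: 26.68
eef_pos: [581.2, -10.3, 36.9]
tcp_rot: [3.14, 0.005, 0.118]
contact_force: [0.2, 0.6, 0.8]
opening: 0.5
```

>>> send_rows:
  plan:
    - [[0,0.03,-0.02],[0,0,0],0]
    - [[0,0.06,-0.05],[0,0,0],0]
    - [[0,0.09,-0.08],[0,0,0],0]
    - [[0,0.12,-0.1],[0,0,0],0]
    - [[0,0.14,-0.11],[0,0,0],0]

```text
clock: 27.1
eef_pos: [599.8, -152.6, 150.9]
tcp_rot: [3.138, 0.0, 0.117]
contact_force: [-0.5, -0.0, 0.1]
opening: 0.502
```

```bash
python3 -c "
from h import *
st()
im=grab('side','s25')
for x in viewer.cut_out('board','side'):
  q=quad(x['mask'])[1]; print(round(x['p'],2),np.round(w2t(p2w('side',q,18))[:,:2],1).tolist())
cv2.imwrite('pics/s25c.png',cv2.resize(im[220:370,200:360,::-1],(640,600),interpolation=2))
im=grab('top','t25')
for x in viewer.cut_out('board','top'):
  q=quad(x['mask'])[1]; print(round(x['p'],2),np.round(w2t(p2w('top',q,18))[:,:2],1).tolist())
for l,z in (('flux',32),('coil',7),('cap',22)):
  for x in viewer.cut_out(l,'top'):
    ys,xs=np.nonzero(x['mask']); print(l,x['p'],p2w('top',[[xs.mean(),ys.mean()]],z))
st()"
```

```text
t 27.10 tcp tray [  -7.5 -183.9  150.9] rot [-0.004  0.     0.002] F tray [-0.5  0.1  0.1] open 0.5
0.88 [[-55.0, -236.0], [-188.1, -207.4], [-211.9, -318.7], [-78.8, -345.2]]
0.81 [[-154.1, -61.2], [-223.2, 30.8], [-331.9, -52.8], [-262.2, -143.4]]
0.66 [[46.6, 20.4], [41.6, 104.6], [-64.3, 105.5], [-62.8, 21.6]]
0.96 [[-153.2, -67.0], [-221.0, 22.8], [-331.6, -60.6], [-264.7, -152.2]]
0.94 [[-52.3, -243.3], [-182.6, -217.6], [-191.8, -230.8], [-63.6, -258.1]]
0.77 [[41.4, 22.4], [41.0, 108.2], [-62.6, 108.6], [-61.5, 20.5]]
flux 0.95 [[493.73945956 222.7699313   32.        ]]
coil 0.82 [[745.02466238 141.58106856   7.        ]]
cap 0.77 [[758.11610208 -15.96920678  22.        ]]
cap 0.43 [[739.27639237 138.30479274  22.        ]]
t 27.45 tcp tray [  -9.4 -179.2  146.1] rot [-0.     0.007  0.003] F tray [-0.7  0.2 -0.3] open 0.49
```

View pics/s25c.png

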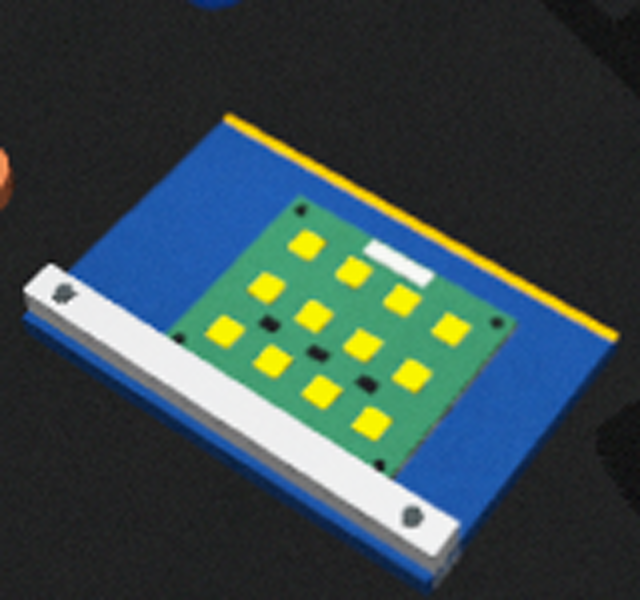

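View pics/t25.png

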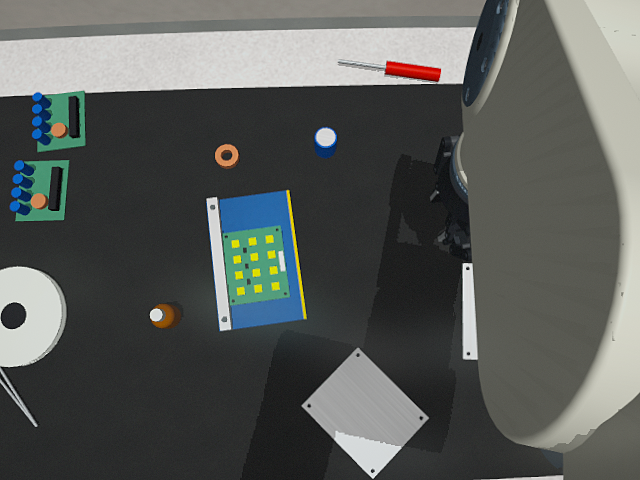

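```bash
python3 -c "
from h import *
im=cv2.imread('pics/t25.png')
cv2.imwrite('pics/t25c.png',cv2.resize(im[185:335,195:315],(480,600),interpolation=2))
g=im.astype(int)
for r in (237,250,265,280,295):print(r,[tuple(g[r,c]) for c in range(218,236,1)][::1])" | cut -c1-1800
```

```text
237 [(np.int64(214), np.int64(215), np.int64(214)), (np.int64(216), np.int64(218), np.int64(217)), (np.int64(229), np.int64(229), np.int64(230)), (np.int64(117), np.int64(113), np.int64(122)), (np.int64(68), np.int64(92), np.int64(48)), (np.int64(124), np.int64(162), np.int64(75)), (np.int64(106), np.int64(134), np.int64(71)), (np.int64(59), np.int64(63), np.int64(49)), (np.int64(67), np.int64(78), np.int64(57)), (np.int64(73), np.int64(96), np.int64(45)), (np.int64(126), np.int64(164), np.int64(82)), (np.int64(120), np.int64(155), np.int64(76)), (np.int64(121), np.int64(156), np.int64(78)), (np.int64(120), np.int64(155), np.int64(76)), (np.int64(123), np.int64(157), np.int64(79)), (np.int64(122), np.int64(155), np.int64(77)), (np.int64(121), np.int64(156), np.int64(77)), (np.int64(122), np.int64(156), np.int64(76))]
250 [(np.int64(214), np.int64(214), np.int64(214)), (np.int64(215), np.int64(215), np.int64(215)), (np.int64(217), np.int64(216), np.int64(216)), (np.int64(223), np.int64(222), np.int64(223)), (np.int64(185), np.int64(182), np.int64(188)), (np.int64(64), np.int64(75), np
[... 2381 characters left out ...]
211)), (np.int64(210), np.int64(212), np.int64(210)), (np.int64(210), np.int64(212), np.int64(210)), (np.int64(210), np.int64(211), np.int64(210)), (np.int64(211), np.int64(212), np.int64(211)), (np.int64(213), np.int64(214), np.int64(213)), (np.int64(222), np.int64(223), np.int64(222)), (np.int64(162), np.int64(161), np.int64(165)), (np.int64(75), np.int64(87), np.int64(63)), (np.int64(99), np.int64(130), np.int64(69)), (np.int64(127), np.int64(160), np.int64(89)), (np.int64(124), np.int64(155), np.int64(86)), (np.int64(123), np.int64(156), np.int64(86)), (np.int64(126), np.int64(159), np.int64(87)), (np.int64(125), np.int64(158), np.int64(85)), (np.int64(126), np.int64(156), np.int64(83))]
```

View pics/t25c.png

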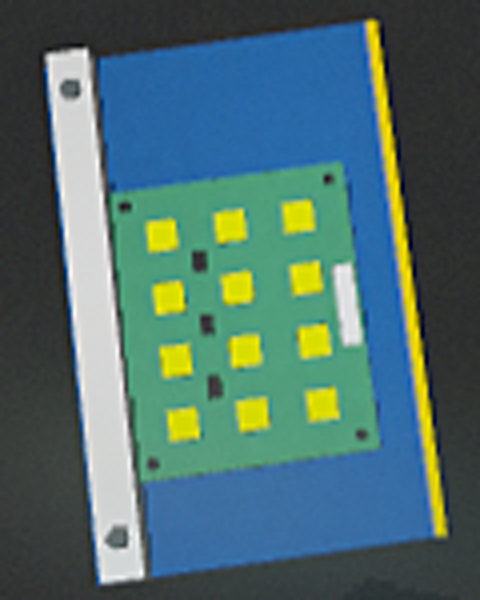

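No blue shows between the board and the stop anywhere along its edge. The board is square and face up, the whole of it is on the tray, and the bystanders haven't moved.

```bash
python3 -c "
from rig import job
print(job.sign_off())"
```

```text
the job is handed in; nothing more can be done
None
```

The board is face up on the tray, pushed flat and square against the back stop with all of it on the tray. I handed the job in at about 27.5 s of the 51 s limit.

I pushed it to the ledge with two half-open fingertips, tipped it up in an arc at about 5–13 N of press, and flipped it over. Then I pushed it home with 9–12 N and pulled the arm clear.

**What went wrong on the way:**
- **First tip-up:** the board slipped at about 65° and fell back flat on the mat, still aluminium up. I lost the press by raising the fingers too fast. The second attempt, with a corrected arc, worked.
- **Fingertip height:** the fingertips met the mat only at a reported TCP height of about -5 mm. The stated tool geometry suggested roughly 9 to 22 mm, so I set heights from touch instead.

**Last checks:**
- **Board:** both cameras show it face up. From the top, no tray shows between the board and the stop along its whole edge. Network corner estimates put its near edge about 21 mm from the ledge and its far edge at about 105 mm (side) or 108 mm (top), against the stop's 110 mm. I put that gap down to mask and calibration error.
- **Bystanders:** in the top view, the flux bottle, coil and capacitor are where they were at the start, within 1 mm. A second, low-confidence capacitor report sat on the coil and is a misread.
- **Arm:** it touched nothing at hand-in.

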